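# Check a wooden pipe block in the drawer jig with a plunger gauge

### The arm

A 6-joint arm with a two-finger parallel gripper is mounted at the origin on the work surface. World frame = base frame: x ahead of the robot, y to its left, z up, the work surface at z = 0. Lengths are in m, angles in rad, forces in N, time in s.
With the tool pointing down it reaches from about 0.3 to 0.875 m from the base axis. Payload 4.2 kg.
Tool frame: the origin (TCP) lies at the centre of the arm's flange, where the gripper is bolted on; the fingertips stand 173 mm ahead of it and the grasp point (between the pads) lies 155 mm ahead of it (bot.nose_length is the distance from the TCP to the fingertips, in m); z points along the fingers, y is the direction in which the jaws open and shut (so a half turn about z gives the same grasp; the last joint's range is limited). The gripper opens to 85 mm and grips with 20 to 120 N. Pads are 22 mm wide; open, the fingers measure 114 mm over their backs; the gripper's body (76 mm by 85 mm) begins 54 mm behind the grasp point. The pads swing forward as they close: fully open they stand 13 mm farther back than shut.
Start: joints at [-1.296, 0.32, 1.565, -0, 1.257, -0.02], TCP at [0.167, -0.55, 0.405] pointing down, gripper open.
Joint ranges: [-3.11, 3.11], [-0.84, 2.01], [0.21, 2.61], [-1.34, 4.49], [0.05, 2.63], [-2.56, 2.56]. Speed limits (rad/s): [2.57, 2.57, 3.14, 3.14, 3.14, 3.14].

### API

Orientations are given as a unit quaternion [x, y, z, w].
In Python, from plant import telemetry, eyes, ticket, bot gives the robot as it stands.
- The arm moves only by the tool move_arm, never from a script. Its argument "steps" is one flat list of numbers, 5 for each row, row after row: the shift along the world's x, y, z in m, then the turn about the world's z in degrees, then the opening in per cent of the stroke, from 0 (shut) to 100 (fully open). In form: [dx, dy, dz, yaw, grip, dx, dy, dz, yaw, grip, ...]. A call has 1 to 20 rows; each row shifts and turns the pose as measured when the row begins; what a row does not reach is not made up. A row lasts 1/12 s, in which the tool goes at most 41.7 mm and 7.16 degrees, less where a joint would pass 70% of its speed; a pose out of reach is approached as far as the arm can. A call with a gripper value outside its range is refused whole. The fingers move at their own pace and stop on an object; "grip_force" is the grip in N (left out, the last holds). Time passes only in rows, so rows that do not move let the fingers close. It gives the time, the measured TCP pose, the force and the opening at its end, in the units of the state.
- telemetry.observe(): the state, without advancing time (a new reading comes with each control period).
- eyes.snapshot(name): name is "side" or "top"; returns the picture (420x560x3 uint8, blue, green, red); there is no depth.
- eyes.calibration(name): a dict with "camera_matrix" (3x3 intrinsics, pixels), "eye" and "attitude" of the camera in the world. Camera axes: x right, y up, looking along -z (the intrinsics and any distortion apply to the point x, -y, -z); pixel columns grow to the right and rows downward; lengths in m; the calibration is good to about 2 mm. A picture is of the moment at which its call begins. calibration takes no time and is no camera call.
- ticket.hand_in(): hands the job in, once; it reports no verdict.
The state is a dict: "time": time; "joint_positions": joint angles; "joint_vel": joint speeds; "effort": joint torques, N m; "tool_pos": TCP position; "ee_rot": TCP orientation; "force": force on the tool from outside, world axes, zero at the start; "moment": the same for the moment, N m; "gripper_width": opening from 0.0 (shut) to 1.0 (fully open).
Only numpy, scipy, OpenCV 4.12 (cv2) and the standard library are available. Lean on these libraries where they do the work, as an engineer would, in place of code of your own. Each camera call takes 0.05 s, during which the arm holds its last target.

### The job

Lay the short wooden block, inked ring upwards, in the seat of the checking jig's open drawer, let go of it and slide the drawer fully shut. Then take the plunger gauge from its stand and, through the window of the jig, hold it upright with its tip on the inked ring, pressing gently so that its spring plunger is pushed about half-way in and the gauge does not touch the jig. Finish while still holding the gauge there; leave everything else on the bench where it is.

Things in the scene. Friction and masses are not known exactly. Their poses are not given: they have to be found in the camera images.
- block: short plain pine block to be checked, 80 x 44 x 45 mm (its x, y, z), about 0.1 kg. Origin at the centre of its underside; z up. It lies with its marked face upwards; the drawer takes it either way round.
- block_mark (a point): centre of the thin inked ring (black outline, 16 mm across, with a dot in the middle) on the block's top face: on the block's centre line, 14 mm from its middle towards the block's +x, 45 mm above its underside.
- jig: checking jig fixed to the bench: plywood box 150 x 130 mm (x, y) with an aluminium cover, top 76 mm and underside 66 mm above the bench. Origin at the centre of its underside; its -x side is the open front from which the drawer slides out along -x. The cover has a window 80 mm (x) by 58 mm (y) centred 20 mm towards -x from the jig's centre, right over the seat when the drawer is shut.
- drawer (a joint): how far the wooden drawer is out of the jig, m: 0 fully shut against a stop, at most 0.13. It slides with about 1.2 N of friction and stays where left.
- drawer_seat (a point): centre of the floor of the drawer's seat, 14 mm above the bench, moving with the drawer; axes as the jig's. The seat is 90 mm (x) by 54 mm (y), bounded by lips 6 mm thick and only 10 mm high; the block's long side goes along x. A block in the seat has its top 59 mm above the bench.
- drawer_front (a point): point on the outer face of the drawer's front panel, at mid width, 55 mm above the bench, moving with the drawer; axes as the jig's (the face looks to -x). The panel is 126 mm wide (y), 12 mm thick and reaches from 6 to 72 mm above the bench; the outer face is 67 mm from the seat's centre. A steel knob 18 mm across sticks out 20 mm from it at mid width, 22 mm above the bench. The drawer can be pushed shut on the panel above the knob.
- gauge: plunger gauge standing upright in its stand: a square steel body 30 x 30 mm and 70 mm tall, with a small round dial (27 mm across, 4 mm thick) low on its -x face, and below the body a nose 12 mm thick and 42 mm long, from which an 8 mm plunger with a round end sticks out 20 mm more. About 0.22 kg. Origin at the centre of the underside of the square body (62 mm above the plunger's tip, 70 mm below the body's top); z up. Grip the square body in its upper half, across y.
- gauge_tip (a point): end of the gauge's spring plunger, on the gauge's axis, 62 mm below the gauge's origin while the plunger is out. Axes as the gauge's.
- plunger (a joint): how far the gauge's plunger is pushed in, m: 0 out, 0.010 fully in. Spring: 0.8 N at the start of its travel, 4.8 N half-way, 8.8 N fully in.
- stand: dark wooden block 75 x 75 mm, 70 mm tall, fixed to the bench, with an upright 19 mm hole through its middle in which the gauge's nose hangs; the gauge's square body rests on its top. Origin at the centre of its underside.
- long_block: another pine block, longer and lower and without a mark: 115 x 40 x 28 mm. Not to be used. Origin at the centre of its underside.
- pipe_foot: bystander: turned wooden pipe foot standing upright, 52 mm across, 110 mm tall. Origin at the centre of its underside.
- screw_tin: bystander: open metal tin of screws, 90 x 90 x 35 mm. Origin at the centre of its underside.
- screwdriver: bystander: screwdriver lying along its x. Origin on the bench under it.
- offcut: bystander: flat wooden offcut 70 x 45 x 18 mm. Origin at the centre of its underside.
There are look-alikes about, which are no part of the job. Leave any orange or pink look-alike of the block alone.

How it is judged:
On the way, in this order (a step that is already met when the one before it is completed fails the run):
1. the block lies let go in the seat of the open drawer (horizontal distance between block and drawer_seat below 0.012 m and z of block in the frame of drawer_seat between -0.004 and 0.004 m and angle between block's own z axis and vertical below 0.08 rad and value of joint drawer above 0.07 m and contact force between the fingers and block below 0.1 N and linear speed of block below 0.03 m/s), for 0.2 s.
2. the drawer is fully shut with the block in its seat (horizontal distance between block and drawer_seat below 0.012 m and z of block in the frame of drawer_seat between -0.004 and 0.004 m and angle between block's own z axis and vertical below 0.08 rad and value of joint drawer below 0.004 m), for 0.2 s.
3. the gauge is lifted clear of its stand by the gripper (z of gauge_tip in the frame of stand above 0.072 m and contact force between the fingers and gauge above 2 N and contact force between gauge and stand below 0.1 N), for 0.1 s.
At the end, for the whole second after the job is handed in: Drawer shut within 4 mm, block flat in its seat (12 mm of the middle). The gripper holds the gauge upright within 0.10 rad, tip within 8 mm of the mark's centre, plunger in 2 to 8 mm, 1.5 to 9 N on the block, gauge still and touching neither jig nor stand (all of step 2 and horizontal distance between gauge_tip and block_mark below 0.008 m and angle between gauge's own z axis and vertical below 0.1 rad and value of joint plunger between 0.002 and 0.008 m and contact force between gauge and block between 1.5 and 9 N and contact force between the fingers and gauge above 2 N and contact force between gauge and jig below 0.2 N and contact force between gauge and stand below 0.2 N and height (world z) of gauge above 0.1 m and linear speed of gauge below 0.02 m/s); the arm keeps its last pose, push and grip.
It fails at once if a bystander is moved more than 30 mm (distance of any of long_block, pipe_foot, screw_tin, screwdriver, offcut from where it was at the start of the episode above 0.03 m).
It fails at once if the gauge is pressed hard on the block (over 20 N) (contact force between gauge and block above 20 N).
It also fails if it takes over 69 s, if anything falls off the work surface, if the arm or the gripper's body presses on something with over 40 N, if the wrist force passes 120 N, or if a joint passes its speed limit or range.

## Working session

There is one attempt and no reset: what is moved stays moved. The work goes in short steps, Python scripts to look and compute and a tool call to move; the robot and the scene stay as the last step left them, time stands still between calls to the robot, and variables do not carry over. Pictures are saved under pics/ and viewed, and the job is handed in when it is done.

Besides the shell and the picture viewer there is one more tool, called after "Call:" in YAML: its name, and indented under it one key for each argument. move_arm: Moves the arm, as the interface text tells. Its arguments: {"type":"object","properties":{"steps":{"type":"array"},"grip_force":{"type":"number"}},"required":["steps"]}

```bash
mkdir -p pics; ls
python3 - <<'E'
from plant import telemetry, eyes, ticket, bot
import cv2
print(telemetry.observe())
for n in("side","top"):
    cv2.imwrite(f"pics/{n}0.png",eyes.snapshot(n)); print(eyes.calibration(n))
E
```

```text
pics
{'time': 0.0, 'joint_positions': array([-1.29599653e+00,  3.20285060e-01,  1.56570554e+00,  2.51207297e-05,
        1.25739337e+00, -1.99957737e-02]), 'joint_vel': array([ 0.00145595, -0.00047671,  0.00181547, -0.00167418, -0.00185996,
        0.00160586]), 'effort': array([-9.47351946e-04, -4.15531898e+01, -2.34161979e+01, -2.70360852e-04,
        8.10188736e-03, -8.37001551e-06]), 'tool_pos': array([ 0.16702077, -0.55002126,  0.40387562]), 'ee_rot': array([ 9.89156773e-01,  1.46860737e-01, -1.01951835e-04, -8.89915963e-04]), 'force': array([-0.53070507, -0.05369698,  0.48568886]), 'moment': array([-0.02882652, -0.01886229, -0.02990888]), 'gripper_width': 1.0054100868044291}
{'camera_matrix': array([[473.12306932,   0.        , 280.48762365],
       [  0.        , 473.12306932, 215.57835967],
       [  0.        ,   0.        ,   1.        ]]), 'eye': array([ 0.14609917, -1.12452854,  0.82013934]), 'attitude': array([ 0.47492029, -0.07586288, -0.12234167,  0.86817513])}
{'camera_matrix': array([[388.70229797,   0.        , 277.34228941],
       [  0.        , 388.70229797, 212.55924525],
       [  0.        ,   0.        ,   1.        ]]), 'eye': array([ 0.29644173, -0.00437006,  1.13911864]), 'attitude': array([ 0.06953607, -0.06051459, -0.70402576,  0.70416649])}
```

View pics/top0.png

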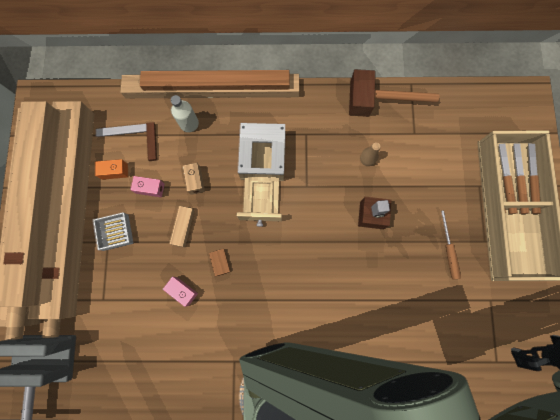

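View pics/side0.png

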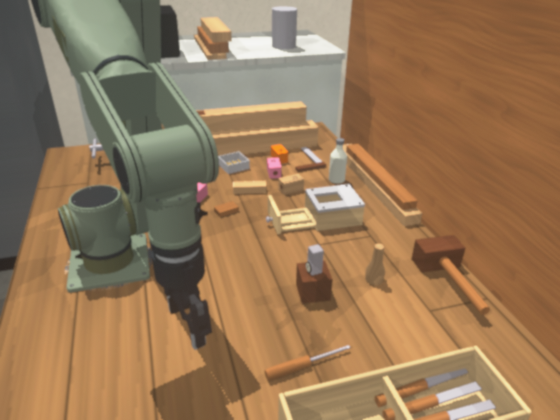

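```bash
cat > h.py <<'E'
import numpy as np, cv2
from scipy.spatial.transform import Rotation as R
from plant import telemetry, eyes, ticket, bot
C={n:eyes.calibration(n) for n in("side","top")}
def ray(n,u,v):
    K=C[n]["camera_matrix"]; d=np.array([(u-K[0,2])/K[0,0],-(v-K[1,2])/K[1,1],-1.])
    return np.array(C[n]["eye"]),R.from_quat(C[n]["attitude"]).apply(d)
def onz(n,u,v,z):
    o,d=ray(n,u,v); return (o+d*(z-o[2])/d[2])
def proj(n,p):
    K=C[n]["camera_matrix"]; q=R.from_quat(C[n]["attitude"]).inv().apply(np.array(p)-C[n]["eye"])
    return K[0,0]*q[0]/-q[2]+K[0,2], K[1,1]*-q[1]/-q[2]+K[1,2]
def crop(img,x0,y0,x1,y1,f,name):
    cv2.imwrite(name,cv2.resize(img[y0:y1,x0:x1],None,fx=f,fy=f,interpolation=cv2.INTER_CUBIC))
E
python3 - <<'E'
from h import *
t=cv2.imread("pics/top0.png");s=cv2.imread("pics/side0.png")
crop(t,160,115,300,235,5.5,"pics/c1.png")
crop(t,340,130,420,240,5,"pics/c2.png")
crop(s,220,140,400,310,4,"pics/c3.png")
E
```

```text
(no output)
```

View pics/c1.png

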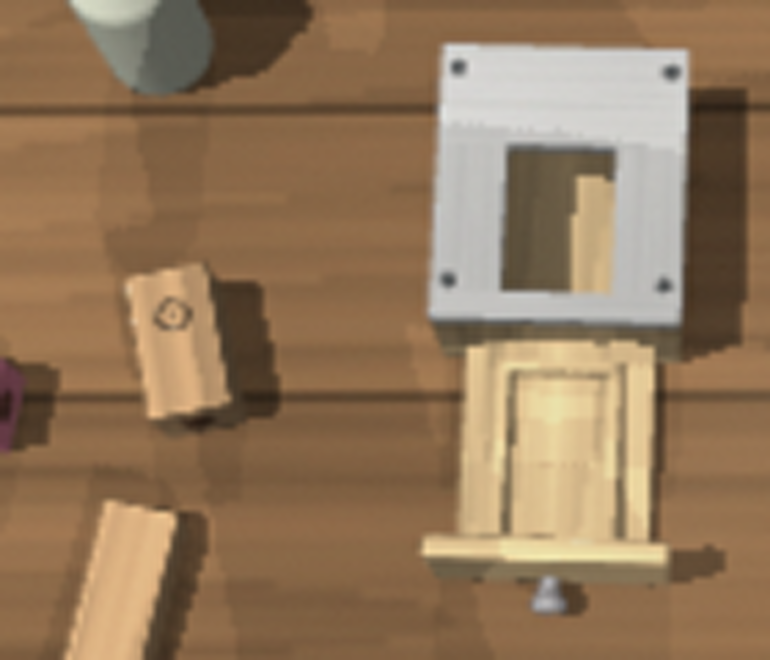

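View pics/c2.png

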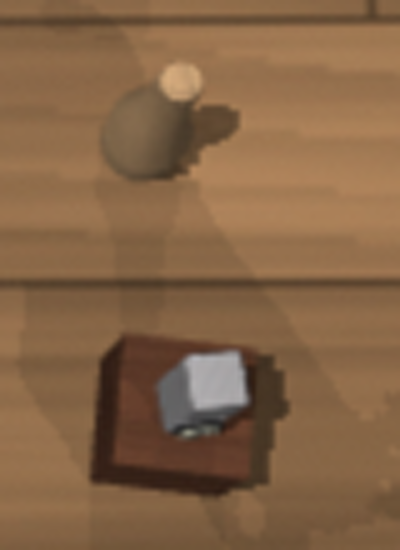

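View pics/c3.png

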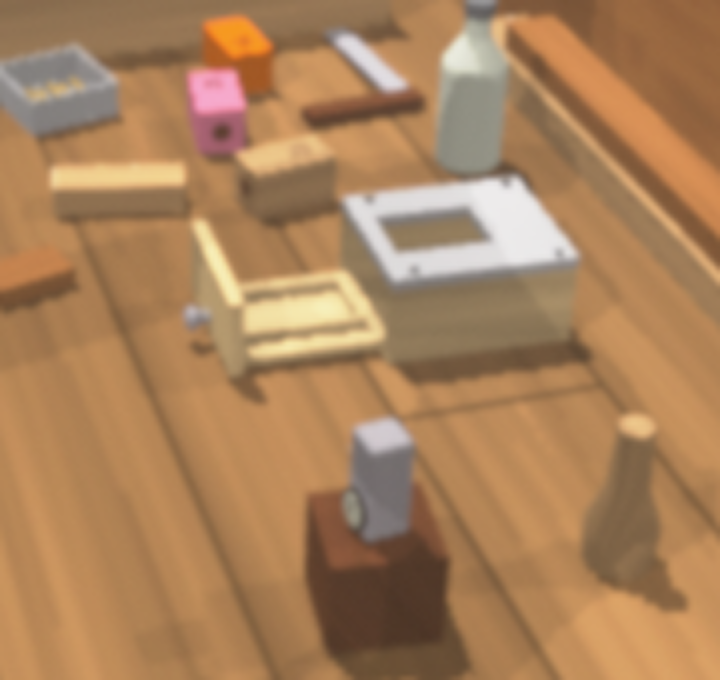

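Run:
```python
from h import *
t=cv2.imread("pics/top0.png");g=cv2.cvtColor(t,cv2.COLOR_BGR2GRAY)
def pts(l,f,x0,y0): return np.array([[x0+(a+.5)/f-.5,y0+(b+.5)/f-.5] for a,b in l])
def go(name,l,f,x0,y0,z):
    p=pts(l,f,x0,y0); w=np.array([onz("top",u,v,z)[:2] for u,v in p])
    e=[w[(i+1)%4]-w[i] for i in range(4)] if len(w)==4 else []
    print(name,w.round(4).tolist(),"c",w.mean(0).round(4),"L",[round(float(np.hypot(*x)),4) for x in e],"ang",[round(float(np.degrees(np.arctan2(x[1],x[0]))),1) for x in e])
go("block",[(128,281),(205,264),(230,400),(150,418)],5.5,160,115,.045)
go("ring",[(173,314)],5.5,160,115,.045)
go("jig",[(444,45),(690,50),(682,323),(430,318)],5.5,160,115,.076)
go("window",[(507,146),(617,149),(612,293),(501,290)],5.5,160,115,.076)
go("panel top",[(424,538),(668,546),(668,558),(421,553)],5.5,160,115,.072)
go("seat",[(512,368),(620,374),(616,541),(508,537)],5.5,160,115,.024)
go("gaugetop",[(188,354),(241,351),(249,403),(199,410)],5,340,130,.140)
go("standtop",[(124,335),(262,358),(246,488),(101,468)],5,340,130,.070)
def mask(n,p): print(n,[round(x,1) for x in proj("top",p)])
```

```text
block [[0.6407, 0.2877], [0.65, 0.2468], [0.5751, 0.2306], [0.5654, 0.2725]] c [0.6078 0.2594] L [0.0419, 0.0767, 0.0431, 0.0768] ang [-77.1, -167.8, 103.0, 11.4]
ring [[0.6223, 0.2628]] c [0.6223 0.2628] L [] ang []
jig [[0.7605, 0.1175], [0.7571, -0.0126], [0.6076, -0.0082], [0.6106, 0.122]] c [0.684  0.0547] L [0.1302, 0.1496, 0.1302, 0.1499] ang [-91.5, 178.3, 88.7, -1.7]
window [[0.7041, 0.0834], [0.7022, 0.0257], [0.6238, 0.028], [0.6256, 0.0855]] c [0.6639 0.0556] L [0.0577, 0.0784, 0.0575, 0.0785] ang [-91.8, 178.3, 88.2, -1.5]
panel top [[0.4958, 0.1232], [0.4915, -0.0009], [0.4854, -0.0009], [0.488, 0.1245]] c [0.4902 0.0615] L [0.1241, 0.0062, 0.1255, 0.0079] ang [-92.0, 180.0, 88.8, -10.0]
seat [[0.5979, 0.0833], [0.5945, 0.0251], [0.503, 0.0268], [0.5052, 0.0842]] c [0.5502 0.0549] L [0.0584, 0.0915, 0.0574, 0.0927] ang [-93.4, 178.9, 87.8, -0.6]
gaugetop [[0.5147, -0.2532], [0.5163, -0.281], [0.4885, -0.2837], [0.4849, -0.2575]] c [ 0.5011 -0.2688] L [0.0278, 0.0279, 0.0264, 0.0302] ang [-86.8, -174.3, 98.0, 8.3]
standtop [[0.541, -0.2352], [0.5277, -0.3119], [0.4541, -0.2992], [0.4653, -0.2195]] c [ 0.497  -0.2664] L [0.0778, 0.0747, 0.0804, 0.0773] ang [-99.9, 170.2, 82.0, -11.7]
```

Run:
```python
from h import *
t=cv2.imread("pics/top0.png");s=cv2.imread("pics/side0.png")
crop(t,232,170,292,230,10,"pics/c4.png")
crop(s,262,190,342,240,9,"pics/c5.png")
# predicted features for drawer out d, jig pose
th=np.radians(-1.6);c=np.array([.684,.0547]);X=np.array([np.cos(th),np.sin(th)]);Y=np.array([-X[1],X[0]])
for d in(.105,.110):
  s0=c+X*(-.02-d)
  print(d,s0)
  for nm,a,b,z in[("in++",.045,.027,.024),("in+-",.045,-.027,.024),("in-+",-.045,.027,.024),("out++",.051,.033,.024),("pan-+",-.067,.063,.072),("pan--",-.067,-.063,.072),("knob",-.087,0,.022)]:
    p=[*(s0+X*a+Y*b),z]
    u,v=proj("top",p);u2,v2=proj("side",p)
    print(nm,round((u-232)*10),round((v-170)*10),"side",round((u2-262)*9),round((v2-190)*9))
```

```text
0.105 [0.55904874 0.0581902 ]
in++ 205 93 side 401 173
in+- 387 97 side 448 253
in-+ 192 390 side 157 205
out++ 186 73 side 412 163
pan-+ 47 431 side 72 44
pan-- 498 443 side 164 232
knob 280 535 side 59 266
0.11 [0.55405069 0.05832981]
in++ 204 109 side 388 175
in+- 386 114 side 435 255
in-+ 192 407 side 143 207
out++ 185 89 side 399 164
pan-+ 46 449 side 58 45
pan-- 497 461 side 149 233
knob 279 552 side 45 267
```

View pics/c4.png

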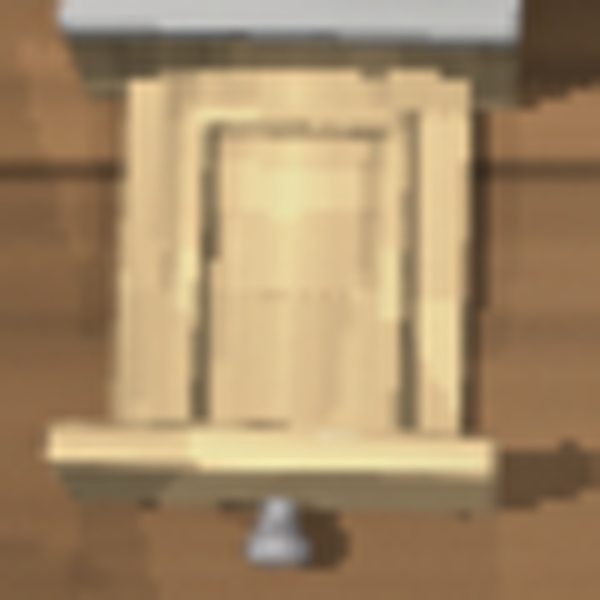

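View pics/c5.png

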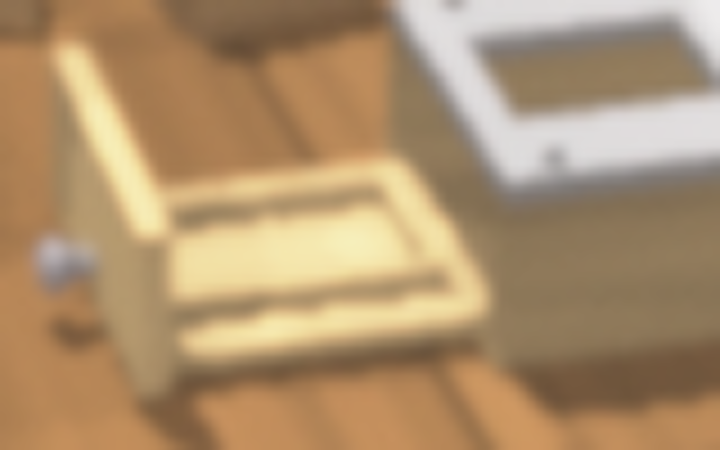

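Call:
move_arm:
  steps: [0.019, 0.035, 0, -0.5, 100, 0.019, 0.035, 0, -0.5, 100, 0.019, 0.035, 0, -0.5, 100, 0.019, 0.035, 0, -0.5, 100, 0.019, 0.035, 0, -0.5, 100, 0.019, 0.035, 0, -0.5, 100, 0.019, 0.035, 0, -0.5, 100, 0.019, 0.035, 0, -0.5, 100, 0.019, 0.035, 0, -0.5, 100, 0.019, 0.035, 0, 0, 100, 0.019, 0.035, 0, 0, 100, 0.019, 0.035, 0, 0, 100, 0.019, 0.035, 0, 0, 100, 0.019, 0.035, 0, 0, 100, 0.019, 0.035, 0, 0, 100, 0.019, 0.035, 0, 0, 100, 0.019, 0.035, 0, 0, 100, 0.019, 0.035, 0, 0, 100]

```text
time: 1.6
tool_pos: [0.5107, 0.106, 0.3977]
ee_rot: [0.995, 0.099, -0.003, -0.002]
force: [0.8, -1.3, 0.1]
gripper_width: 1.006
```

Call:
move_arm:
  steps: [0.016, 0.0255, 0, 0.9, 100, 0.016, 0.0255, 0, 0, 100, 0.016, 0.0255, -0.01, 0, 100, 0.016, 0.0255, -0.02, 0, 100, 0.016, 0.0255, -0.03, 0, 100, 0.016, 0.0255, -0.03, 0, 100, 0, 0, 0, 0, 100, 0, 0, 0, 0, 100]

```text
time: 2.27
tool_pos: [0.6108, 0.2741, 0.3017]
ee_rot: [0.994, 0.112, -0.003, -0.002]
force: [-0.0, 0.1, 0.2]
gripper_width: 1.001
```

Call:
move_arm:
  steps: [-0.003, -0.0147, 0, -0.5, 100, 0, 0, -0.02, 0, 100, 0, 0, -0.02, 0, 100, 0, 0, -0.02, 0, 100, 0, 0, 0, 0, 100, 0, 0, 0, 0, 100]

```text
time: 2.77
tool_pos: [0.6059, 0.2515, 0.2458]
ee_rot: [0.994, 0.106, -0.001, -0.002]
force: [0.9, 0.0, 1.4]
gripper_width: 0.997
```

Run:
```python
from h import *
t=eyes.snapshot("top");s=eyes.snapshot("side")
crop(t,130,100,270,220,5.5,"pics/d1.png")
crop(s,240,100,360,220,5,"pics/d2.png")
print(telemetry.observe()["tool_pos"])
```

```text
[0.60604262 0.25191121 0.24619061]
```

View pics/d1.png

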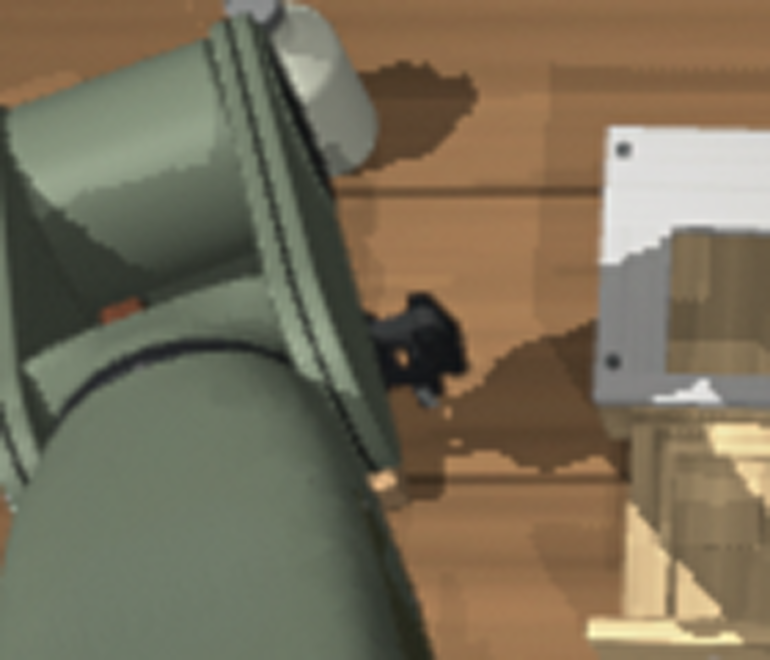

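View pics/d2.png

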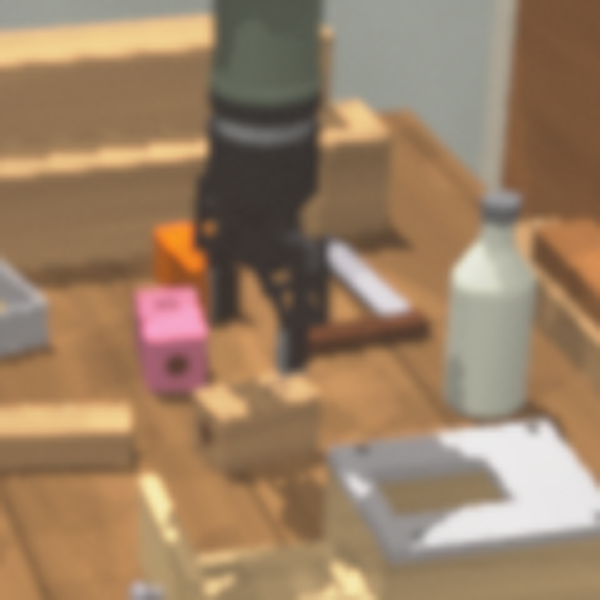

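Call:
move_arm:
  steps: [0.002, 0.0075, -0.01, 0.2, 100, 0, 0, -0.015, 0, 100, 0, 0, -0.015, 0, 100, 0, 0, 0, 0, 100, 0, 0, 0, 0, 100]

```text
time: 3.28
tool_pos: [0.6103, 0.2609, 0.2117]
ee_rot: [0.994, 0.108, 0.007, -0.004]
force: [-0.9, 0.7, 0.9]
gripper_width: 0.998
```

Call:
move_arm:
  steps: [-0.002, -0.0015, -0.012, 0, 100, 0, 0, -0.011, 0, 100, 0, 0, 0, 0, 100, 0, 0, 0, 0, 100]

```text
time: 3.62
tool_pos: [0.6096, 0.2609, 0.1914]
ee_rot: [0.994, 0.108, 0.01, -0.005]
force: [0.6, 0.2, 0.5]
gripper_width: 0.999
```

Call:
move_arm:
  steps: [-0.001, -0.001, -0.003, 0, 60, 0, 0, 0, 0, 30, 0, 0, 0, 0, 20, 0, 0, 0, 0, 20, 0, 0, 0, 0, 20, 0, 0, 0, 0, 20]
  grip_force: 40

```text
time: 4.12
tool_pos: [0.6095, 0.2603, 0.1909]
ee_rot: [0.994, 0.108, 0.012, -0.006]
force: [-0.5, -1.3, -1.2]
gripper_width: 0.503
```

Call:
move_arm:
  steps: [0, 0, 0, 0, 20, 0, 0, 0.02, 0, 20, 0, 0, 0.03, 0, 20, 0, 0, 0.03, 0, 20, 0, 0, 0.02, 0, 20, 0, 0, 0, 0, 20, 0, 0, 0, 0, 20]

```text
time: 4.7
tool_pos: [0.6077, 0.2595, 0.291]
ee_rot: [0.994, 0.108, 0.008, -0.005]
force: [-0.1, -0.5, -1.4]
gripper_width: 0.51
```

Run:
```python
from h import *
t=eyes.snapshot("top");s=eyes.snapshot("side")
crop(s,220,80,380,240,5,"pics/e2.png")
o=telemetry.observe();print(o["tool_pos"],o["ee_rot"],o["gripper_width"],o["force"], R.from_quat(o["ee_rot"]).as_matrix().round(3))
```

```text
[0.60764567 0.25948483 0.29003031] [ 0.99412368  0.10790748  0.00746848 -0.00427845] 0.5052764829402223 [-0.01399355  0.33125115 -1.2540555 ] [[ 0.977  0.215  0.014]
 [ 0.214 -0.977  0.01 ]
 [ 0.016 -0.007 -1.   ]]
```

View pics/e2.png

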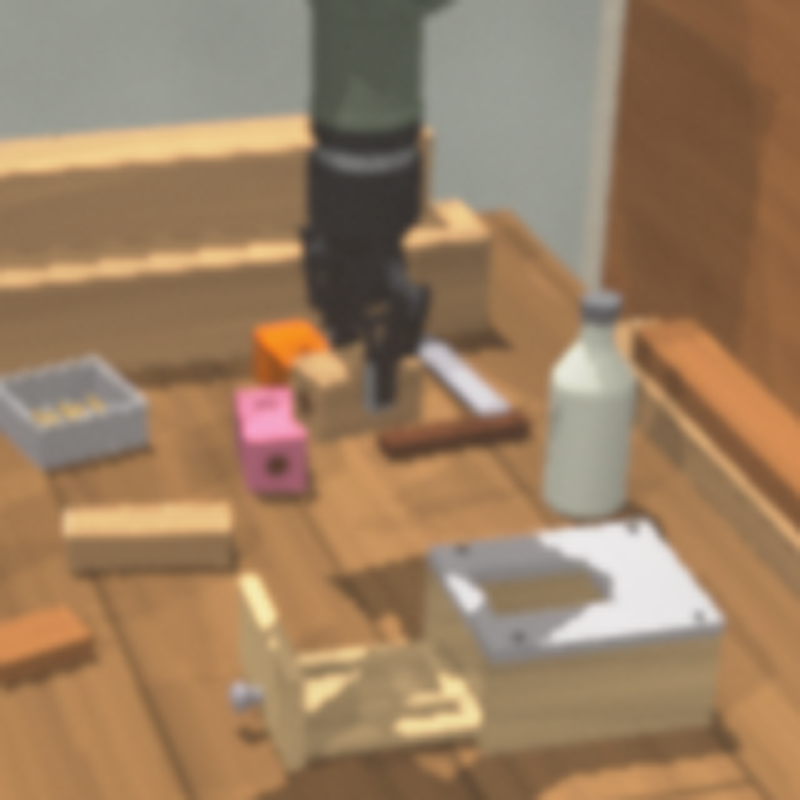

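Call:
move_arm:
  steps: [-0.009, -0.034, 0, -2.3, 20, -0.009, -0.034, 0, -2.3, 20, -0.009, -0.034, 0, -2.3, 20, -0.009, -0.034, 0, -2.3, 20, -0.009, -0.034, 0, -2.3, 20, -0.005, -0.01, 0, -2.0, 20, 0, 0, 0, 0, 20, 0, 0, 0, 0, 20]

```text
time: 5.47
tool_pos: [0.5512, 0.0743, 0.2749]
ee_rot: [1.0, -0.014, -0.004, -0.002]
force: [-0.5, 0.3, -1.3]
gripper_width: 0.509
```

Call:
move_arm:
  steps: [0.002, -0.009, 0, 0, 20, 0.001, -0.006, 0, 0, 20, 0, 0, 0, 0, 20, 0, 0, -0.02, 0, 20, 0, 0, -0.005, 0, 20, 0, 0, 0, 0, 20, 0, 0, 0, 0, 20]

```text
time: 6.05
tool_pos: [0.5576, 0.0631, 0.248]
ee_rot: [1.0, -0.01, -0.003, -0.003]
force: [0.5, 0.2, -1.4]
gripper_width: 0.507
```

Run:
```python
from h import *
t=eyes.snapshot("top");s=eyes.snapshot("side")
crop(s,250,130,370,250,6,"pics/f2.png")
crop(t,212,140,312,240,6,"pics/f1.png")
o=telemetry.observe();print(o["tool_pos"],o["ee_rot"],o["gripper_width"],o["force"], R.from_quat(o["ee_rot"]).as_matrix().round(3))
```

```text
[0.55775711 0.06297657 0.24855725] [ 0.99994696 -0.00958108 -0.00207607 -0.00315846] 0.5047346986989741 [-0.24324888 -0.47718391 -0.77201223] [[ 1.    -0.019 -0.004]
 [-0.019 -1.     0.006]
 [-0.004 -0.006 -1.   ]]
```

View pics/f2.png

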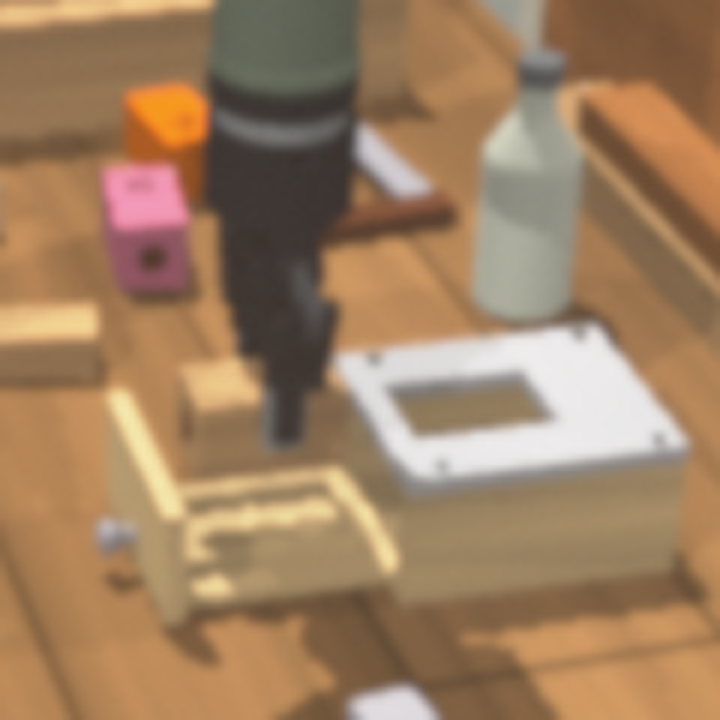

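View pics/f1.png

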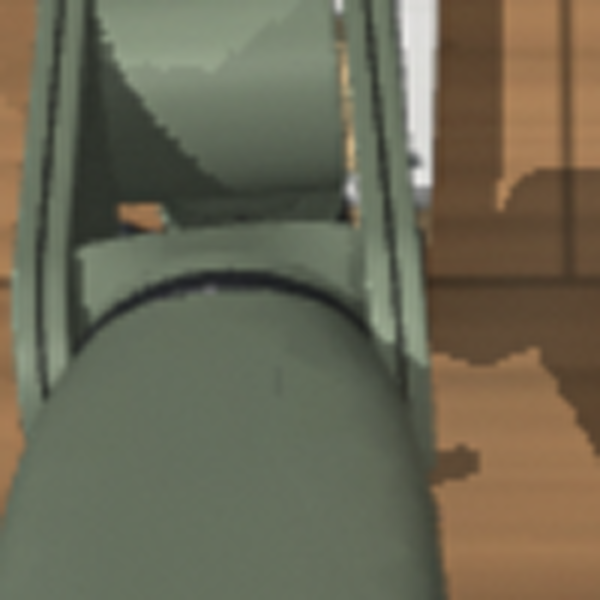

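Run:
```python
from h import *
s=eyes.snapshot("side")
crop(s,270,180,330,225,13,"pics/g2.png")
for x,y in((183,368),(202,405)): print(onz("side",250+x/6,130+y/6,.1025))
c=np.array([.551,.0595])
for o in((-.04,.022),(-.04,-.022),(.04,-.022)):
  for z in(.1025,.0575):
    u,v=proj("side",[c[0]+o[0],c[1]+o[1],z]); print(o,z,round((u-270)*13),round((v-180)*13))
```

```text
[0.51661915 0.08463025 0.1025    ]
[0.5151493  0.04625148 0.1025    ]
(-0.04, 0.022) 0.1025 117 157
(-0.04, 0.022) 0.0575 115 320
(-0.04, -0.022) 0.1025 171 248
(-0.04, -0.022) 0.0575 168 414
(0.04, -0.022) 0.1025 500 203
(0.04, -0.022) 0.0575 491 368
```

View pics/g2.png

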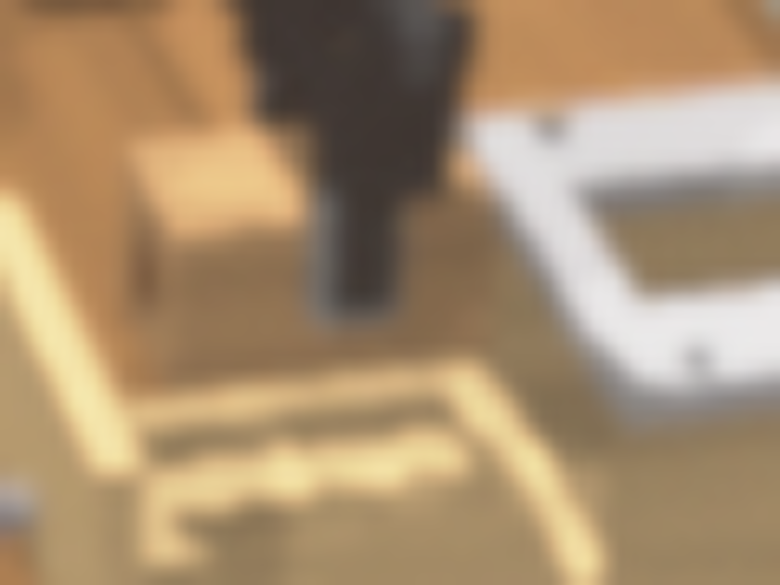

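Call:
move_arm:
  steps: [-0.001, -0.005, 0, -0.4, 20, 0, 0, 0, 0, 20, 0, 0, -0.012, 0, 20, 0, 0, -0.008, 0, 20, 0, 0, 0, 0, 20, 0, 0, 0, 0, 20]

```text
time: 6.7
tool_pos: [0.5572, 0.0571, 0.231]
ee_rot: [1.0, -0.014, 0.001, -0.003]
force: [1.0, 0.2, -1.4]
gripper_width: 0.507
```

Run:
```python
from h import *
s=eyes.snapshot("side")
crop(s,270,180,330,225,13,"pics/i2.png")
o=telemetry.observe();p=o["tool_pos"];m=R.from_quat(o["ee_rot"]);z=m.apply([0,0,1]);print(p,o["force"],z,np.degrees(np.arctan2(*m.apply([1,0,0])[1::-1])),"grasp",p+.155*z)
```

```text
[0.55720362 0.05715433 0.23097815] [ 0.57372435  0.4636508  -0.25351016] [ 0.00187236  0.00676694 -0.99997535] -1.5669468677553053 grasp [0.55749384 0.05820321 0.07598197]
```

View pics/i2.png

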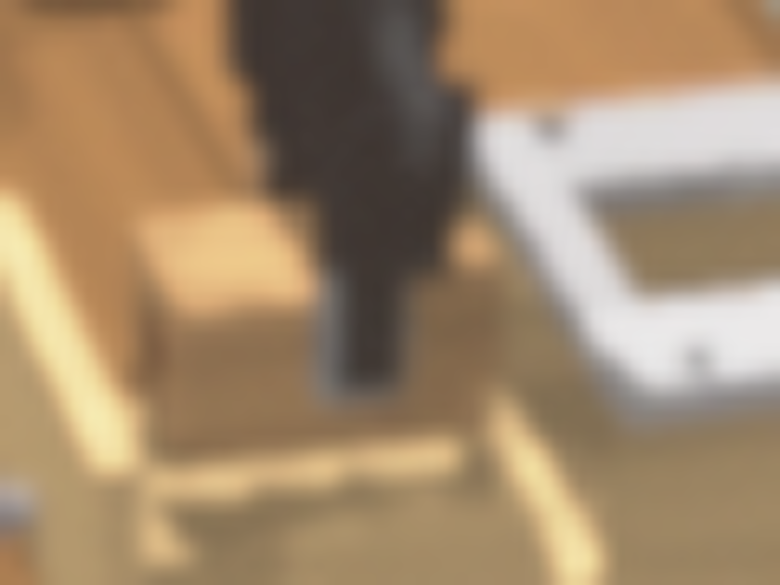

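Call:
move_arm:
  steps: [-0.0015, 0, -0.006, 0, 20, 0, 0, -0.006, 0, 20, 0, 0, 0, 0, 20, 0, 0, 0, 0, 20]

```text
time: 7.08
tool_pos: [0.5558, 0.0572, 0.2187]
ee_rot: [1.0, -0.014, 0.002, -0.004]
force: [1.5, 0.7, -0.4]
gripper_width: 0.512
```

```bash
cat >> h.py <<'E'
def st():
    o=telemetry.observe();p=o["tool_pos"];m=R.from_quat(o["ee_rot"]);z=m.apply([0,0,1]);print(round(o["time"],2),p.round(4),"F",o["force"].round(2),"z",z.round(3),"yaw",np.degrees(np.arctan2(*m.apply([1,0,0])[1::-1])).round(2),"grasp",(p+.155*z).round(4),"w",round(o["gripper_width"],3))
E
python3 - <<'E'
from h import *
s=eyes.snapshot("side")
crop(s,270,180,330,225,13,"pics/j2.png")
st()
E
```

```text
7.13 [0.5558 0.0571 0.2187] F [-0.35  0.04 -1.17] z [ 0.003  0.007 -1.   ] yaw -1.57 grasp [0.5563 0.0582 0.0637] w 0.509
```

View pics/j2.png

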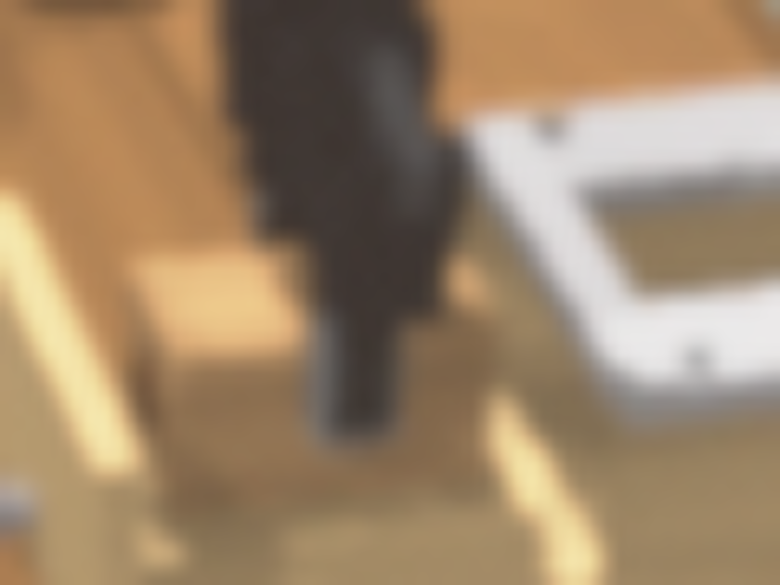

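Call:
move_arm:
  steps: [0, 0, -0.005, 0, 20, 0, 0, -0.004, 0, 20, 0, 0, 0, 0, 20, 0, 0, 0, 0, 20]

```text
time: 7.47
tool_pos: [0.556, 0.0572, 0.209]
ee_rot: [1.0, -0.014, 0.002, -0.004]
force: [-0.0, -0.1, -0.8]
gripper_width: 0.507
```

Run:
```python
from h import *
st()
```

```text
7.47 [0.556  0.0572 0.209 ] F [-0.02 -0.12 -0.82] z [ 0.004  0.007 -1.   ] yaw -1.56 grasp [0.5566 0.0583 0.054 ] w 0.507
```

Call:
move_arm:
  steps: [0, 0, -0.002, 0, 20, 0, 0, -0.0015, 0, 20, 0, 0, 0, 0, 20]

```text
time: 7.72
tool_pos: [0.556, 0.0573, 0.2052]
ee_rot: [1.0, -0.014, 0.002, -0.004]
force: [0.2, 0.4, -0.8]
gripper_width: 0.51
```

Run:
```python
from h import *
s=eyes.snapshot("side")
crop(s,270,180,330,225,13,"pics/k2.png")
st()
```

```text
7.77 [0.556  0.0573 0.2053] F [-0.05  0.03 -0.73] z [ 0.004  0.007 -1.   ] yaw -1.56 grasp [0.5567 0.0584 0.0503] w 0.509
```

View pics/k2.png

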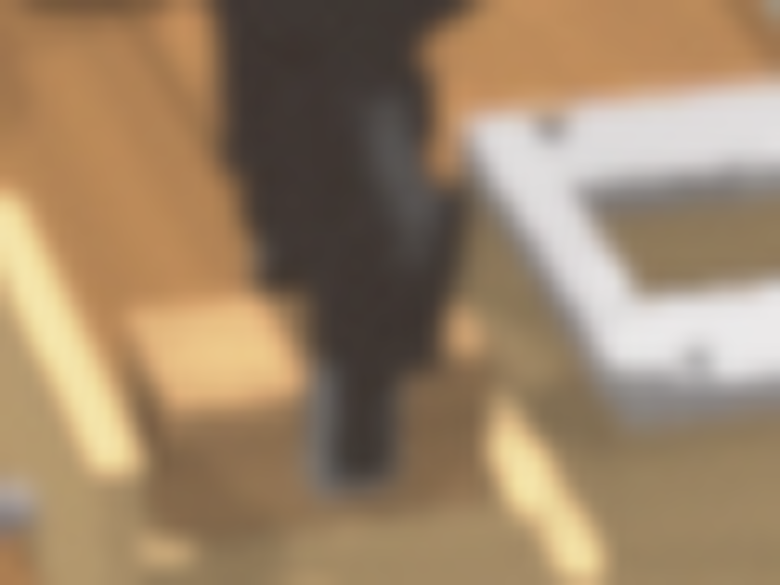

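Call:
move_arm:
  steps: [0, 0, -0.0015, 0, 20, 0, 0, 0, 0, 20, 0, 0, 0, 0, 60, 0, 0, 0, 0, 75, 0, 0, 0, 0, 80, 0, 0, 0, 0, 80, 0, 0, 0, 0, 80]

```text
time: 8.35
tool_pos: [0.5569, 0.0573, 0.2055]
ee_rot: [1.0, -0.014, 0.004, -0.004]
force: [0.0, -0.3, -0.0]
gripper_width: 0.804
```

Call:
move_arm:
  steps: [0, 0, 0.01, 0, 80, 0, 0, 0.02, 0, 80, 0, 0, 0.03, 0, 80, 0, 0, 0.03, 0, 80, -0.02, 0, 0.02, 0, 60, -0.03, 0, 0, 0, 30, -0.03, 0, 0, 0, 10, -0.03, 0, 0, 0, 0, -0.02, 0, 0, 0, 0, 0, 0, 0, 0, 0, 0, 0, 0, 0, 0]

```text
time: 9.27
tool_pos: [0.421, 0.057, 0.3267]
ee_rot: [1.0, -0.014, 0.008, -0.004]
force: [1.3, 1.0, 0.6]
gripper_width: -0.003
```

Run:
```python
from h import *
s=eyes.snapshot("side");t=eyes.snapshot("top")
crop(s,260,160,340,230,9,"pics/l2.png")
crop(t,232,110,312,230,5,"pics/l1.png")
st()
```

```text
9.37 [0.422  0.057  0.3264] F [-0.07 -0.05 -0.54] z [ 0.016  0.008 -1.   ] yaw -1.6 grasp [0.4244 0.0583 0.1714] w 0.003
```

View pics/l2.png

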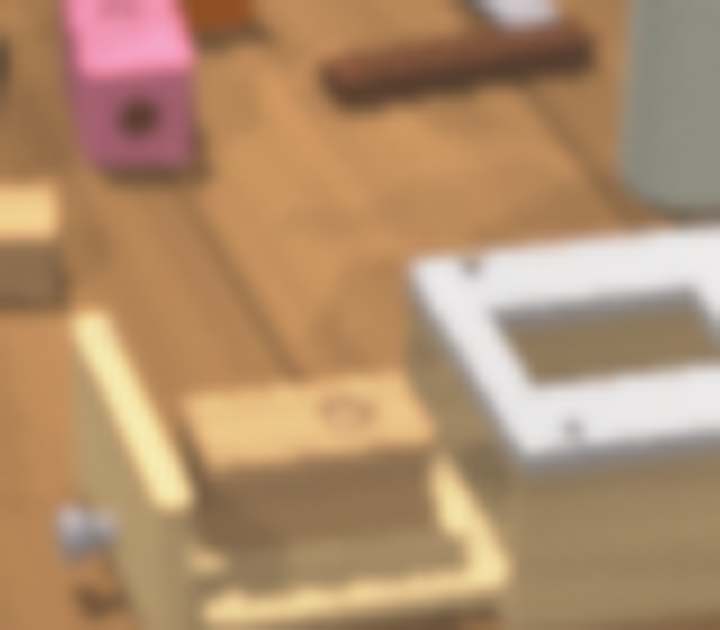

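View pics/l1.png

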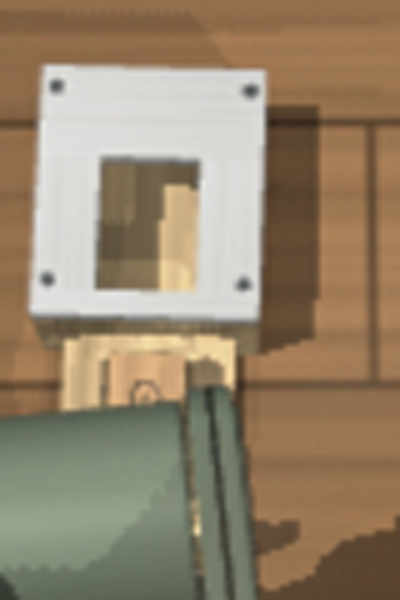

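Run:
```python
from h import *
th=np.radians(-1.6);X=np.array([np.cos(th),np.sin(th)]);Y=np.array([-X[1],X[0]])
c=np.array([.551,.058])
for nm,a,b,z in[("ring",.014,0,.059),("t-+",-.04,.022,.059),("t--",-.04,-.022,.059),("t+-",.04,-.022,.059),("t++",.04,.022,.059),("b--",-.04,-.022,.014),("b+-",.04,-.022,.014),("lip in+-",.045,-.027,.024),("lip out+-",.051,-.033,.024)]:
    p=[*(c+X*a+Y*b),z];u,v=proj("side",p);u1,v1=proj("top",p)
    print(nm,round((u-260)*9),round((v-160)*9),"top",round((u1-232)*5),round((v1-110)*5))
print(onz("top",232+145/5,110+392/5,.059))
```

```text
ring 340 412 top 143 397
t-+ 172 398 top 101 489
t-- 205 464 top 178 491
t+- 431 435 top 183 354
t++ 393 371 top 106 352
b-- 203 575 top 181 506
b+- 425 545 top 186 374
lip in+- 445 527 top 194 362
lip out+- 466 534 top 204 352
[0.56803684 0.05647301 0.059     ]
```

Call:
move_arm:
  steps: [0, 0.002, -0.03, 0, 0, 0, 0, -0.03, 0, 0, 0, 0, -0.025, 0, 0, 0, 0, -0.01, 0, 0, 0, 0, 0, 0, 0, 0, 0, 0, 0, 0]

```text
time: 9.87
tool_pos: [0.431, 0.0594, 0.2296]
ee_rot: [1.0, -0.014, 0.014, -0.005]
force: [0.3, 1.5, 0.3]
gripper_width: 0.003
```

Run:
```python
from h import *
s=eyes.snapshot("side")
crop(s,220,140,340,240,6,"pics/m2.png")
st()
```

```text
9.92 [0.4311 0.0594 0.23  ] F [ 0.95 -0.48  0.58] z [ 0.029  0.009 -1.   ] yaw -1.65 grasp [0.4356 0.0609 0.075 ] w 0.0
```

View pics/m2.png

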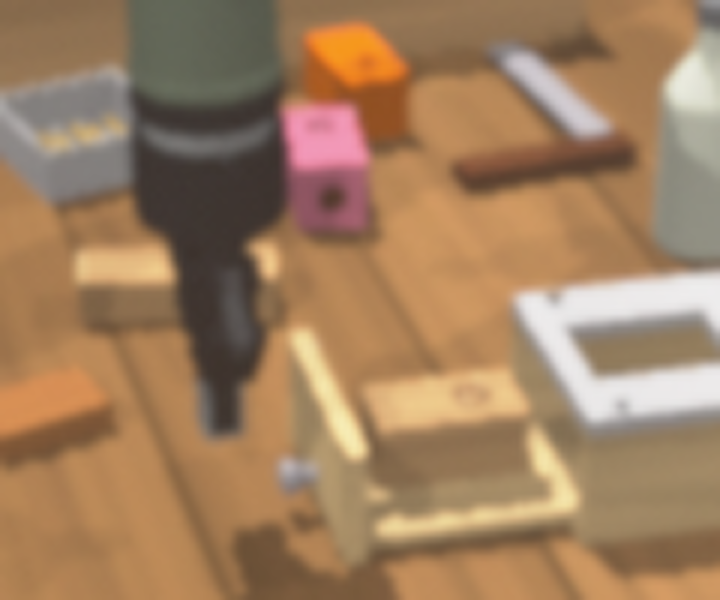

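Call:
move_arm:
  steps: [0.005, 0, -0.008, 0, 0, 0.01, 0, 0, 0, 0, 0.008, 0, 0, 0, 0, 0.006, 0, 0, 0, 0, 0.006, 0, 0, 0, 0, 0.006, 0, 0, 0, 0, 0.006, 0, 0, 0, 0, 0.006, 0, 0, 0, 0]

```text
time: 10.58
tool_pos: [0.4907, 0.0592, 0.2241]
ee_rot: [1.0, -0.014, 0.016, -0.005]
force: [-1.1, -1.4, -0.0]
gripper_width: 0.0
```

Run:
```python
from h import *
s=eyes.snapshot("side")
crop(s,220,140,340,240,6,"pics/n2.png")
st()
```

```text
10.63 [0.4921 0.0593 0.2243] F [0.69 0.57 0.33] z [ 0.036  0.01  -0.999] yaw -1.66 grasp [0.4977 0.0608 0.0694] w 0.002
```

View pics/n2.png

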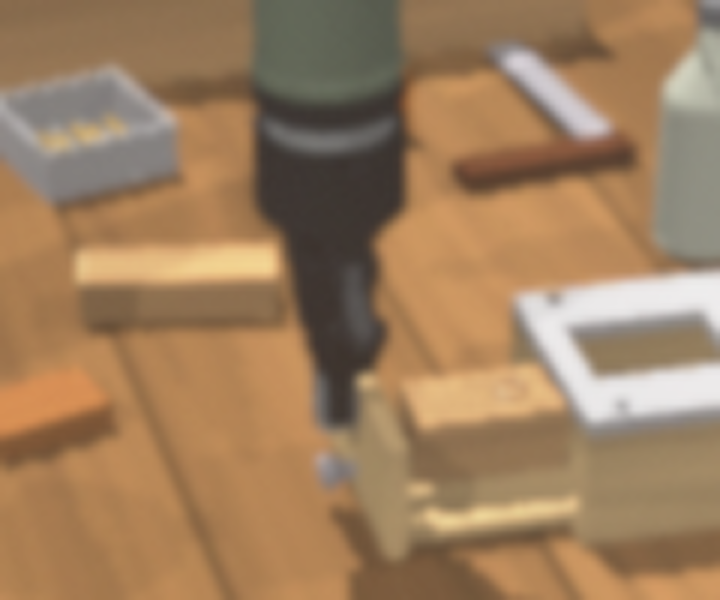

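Call:
move_arm:
  steps: [0.006, 0, -0.001, 0, 0, 0.006, 0, 0, 0, 0, 0.006, -0.0003, 0, 0, 0, 0.006, -0.0003, 0, 0, 0, 0.006, -0.0003, 0, 0, 0, 0.006, -0.0003, 0, 0, 0, 0.006, -0.0003, 0, 0, 0, 0.006, -0.0003, 0, 0, 0, 0.006, -0.0003, 0, 0, 0, 0.006, -0.0003, 0, 0, 0, 0.004, 0, 0, 0, 0]

```text
time: 11.55
tool_pos: [0.5623, 0.0571, 0.2233]
ee_rot: [1.0, -0.015, 0.017, -0.006]
force: [-1.3, -0.6, 1.2]
gripper_width: 0.001
```

Run:
```python
from h import *
s=eyes.snapshot("side")
crop(s,240,140,360,240,6,"pics/o2.png")
st()
```

```text
11.6 [0.563  0.0571 0.2234] F [1.54 0.44 0.08] z [ 0.037  0.011 -0.999] yaw -1.68 grasp [0.5687 0.0588 0.0685] w -0.004
```

View pics/o2.png

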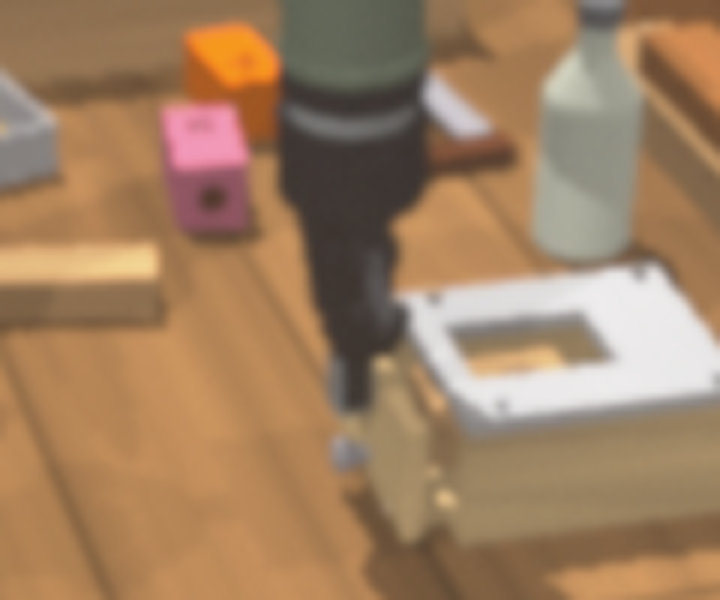

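Call:
move_arm:
  steps: [0.004, 0, 0, 0, 0, 0.004, 0, 0, 0, 0, 0.003, 0, 0, 0, 0, 0.002, 0, 0, 0, 0, 0.002, 0, 0, 0, 0, 0.002, 0, 0, 0, 0]

```text
time: 12.1
tool_pos: [0.5812, 0.0567, 0.2232]
ee_rot: [1.0, -0.014, 0.017, -0.005]
force: [-0.4, -0.8, 0.6]
gripper_width: -0.002
```

Run:
```python
from h import *
st()
```

```text
12.1 [0.5812 0.0567 0.2232] F [-0.42 -0.81  0.61] z [ 0.035  0.01  -0.999] yaw -1.67 grasp [0.5866 0.0582 0.0683] w -0.002
```

Call:
move_arm:
  steps: [0.002, 0, 0, 0, 0, 0.002, 0, 0, 0, 0, 0.002, 0, 0, 0, 0]

```text
time: 12.35
tool_pos: [0.5841, 0.0568, 0.223]
ee_rot: [1.0, -0.015, 0.01, -0.005]
force: [-6.2, -0.0, 4.8]
gripper_width: -0.001
```

Run:
```python
from h import *
st()
```

```text
12.35 [0.5841 0.0568 0.223 ] F [-6.21 -0.    4.81] z [ 0.021  0.01  -1.   ] yaw -1.68 grasp [0.5874 0.0582 0.068 ] w -0.001
```

Call:
move_arm:
  steps: [0.001, 0, 0, 0, 0, 0.001, 0, 0, 0, 0, 0, 0, 0, 0, 0]

```text
time: 12.6
tool_pos: [0.5848, 0.0568, 0.223]
ee_rot: [1.0, -0.015, 0.008, -0.005]
force: [-2.0, -0.9, 0.8]
gripper_width: -0.001
```

Call:
move_arm:
  steps: [-0.01, 0, 0, 0, 0, -0.02, 0, 0, 0, 0, -0.02, 0, 0.02, 0, 10, -0.02, -0.02, 0.035, 0, 30, -0.005, -0.035, 0.02, 1, 60, 0, -0.035, 0.02, 1, 80, 0, -0.035, 0.02, 1, 80, 0, -0.035, 0.01, 1, 80, 0, -0.035, 0, 1, 80, 0, -0.02, 0, 0, 80, 0, 0, 0, 0, 80, 0, 0, 0, 0, 80]

```text
time: 13.6
tool_pos: [0.5059, -0.1648, 0.3541]
ee_rot: [0.999, 0.033, 0.023, -0.001]
force: [-0.3, -0.1, -0.5]
gripper_width: 0.8
```

Run:
```python
from h import *
s=eyes.snapshot("side");t=eyes.snapshot("top")
crop(s,270,150,390,310,4.5,"pics/p2.png")
crop(t,222,110,312,230,5,"pics/p1.png")
crop(t,350,180,410,240,10,"pics/p3.png")
st()
```

```text
13.7 [ 0.506  -0.1636  0.3538] F [-0.9  -0.05  0.41] z [ 0.044  0.004 -0.999] yaw 3.94 grasp [ 0.5129 -0.1629  0.199 ] w 0.798
```

View pics/p2.png

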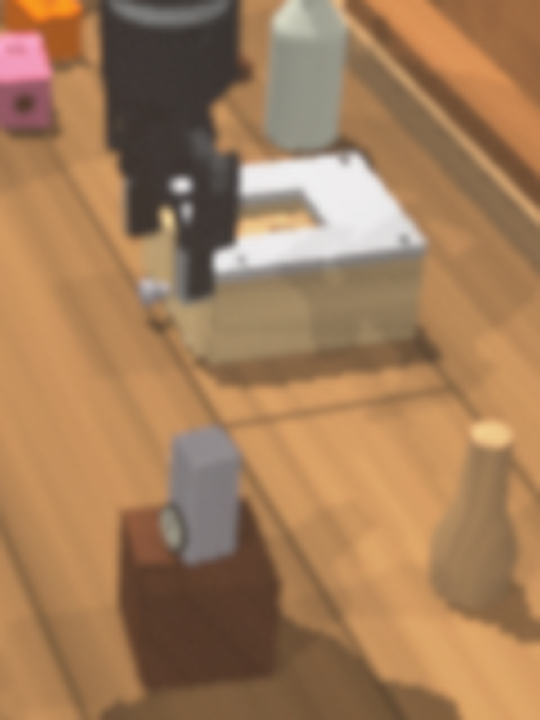

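View pics/p1.png

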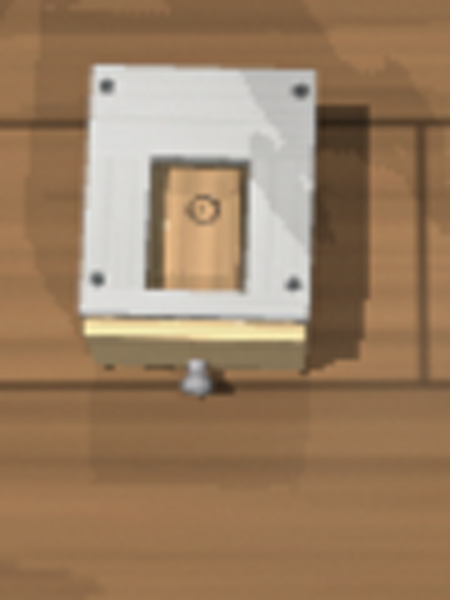

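View pics/p3.png

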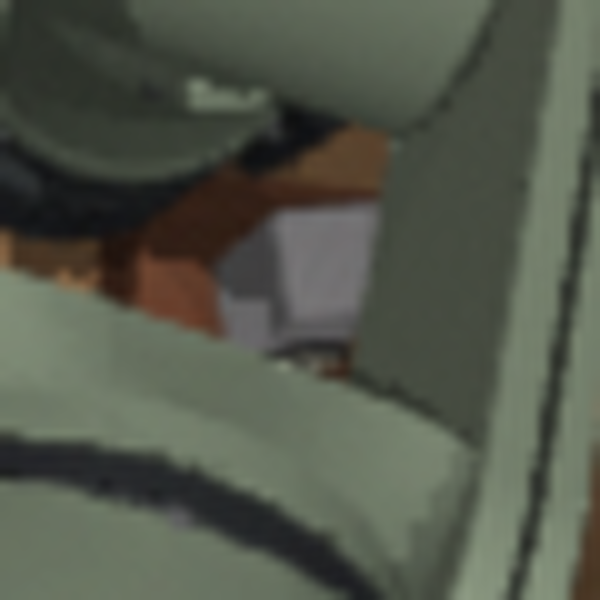

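Run:
```python
from h import *
print("mark",onz("top",222+204/5,110+210/5,.059))
for x,y in((352,430),(383,420),(413,440),(380,450),(381.5,435)): print(onz("side",220+x/4,140+y/4,.14).round(4))
s=cv2.imread("pics/side0.png");t=cv2.imread("pics/top0.png")
crop(s,290,235,340,305,11,"pics/q2.png");crop(t,355,190,400,235,13,"pics/q1.png")
```

```text
mark [0.67714148 0.05221709 0.059     ]
[ 0.4833 -0.2597  0.14  ]
[ 0.505 -0.255  0.14 ]
[ 0.5154 -0.279   0.14  ]
[ 0.4928 -0.2831  0.14  ]
[ 0.4988 -0.2692  0.14  ]
```

View pics/q2.png

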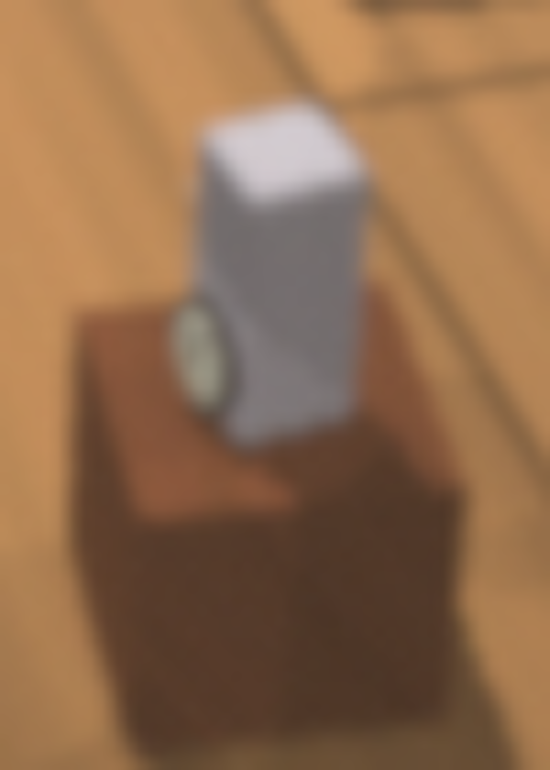

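View pics/q1.png

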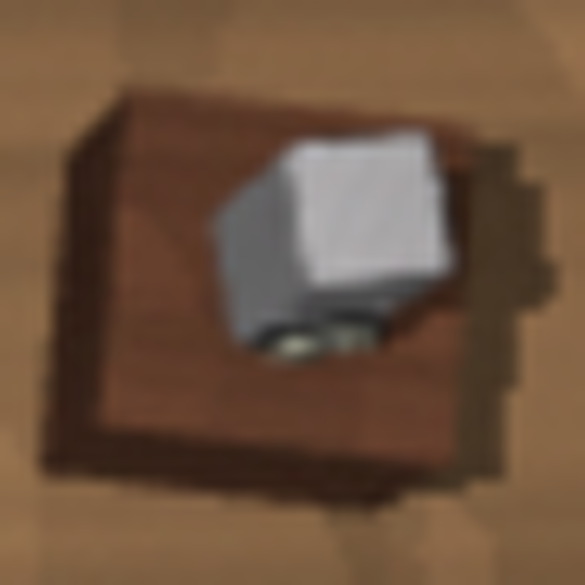

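Call:
move_arm:
  steps: [-0.003, -0.03, 0, 1, 80, -0.003, -0.03, 0, 1, 80, -0.003, -0.025, 0, 1, 80, -0.002, -0.01, 0, 0.5, 80, 0, 0, 0, 0, 80, 0, 0, 0, 0, 80]

```text
time: 14.2
tool_pos: [0.4962, -0.2528, 0.3519]
ee_rot: [0.997, 0.073, 0.022, -0.004]
force: [-0.3, 0.0, -0.3]
gripper_width: 0.798
```

Run:
```python
from h import *
st()
```

```text
14.2 [ 0.4962 -0.2528  0.3519] F [-0.27  0.03 -0.33] z [ 0.043  0.012 -0.999] yaw 8.33 grasp [ 0.5029 -0.251   0.197 ] w 0.798
```

Call:
move_arm:
  steps: [-0.001, -0.008, 0, -0.4, 80, -0.001, -0.007, 0, 0, 80, 0, 0, 0, 0, 80, 0, 0, -0.01, 0, 80, 0, 0, -0.005, 0, 80, 0, 0, 0, 0, 80, 0, 0, 0, 0, 80]

```text
time: 14.78
tool_pos: [0.4951, -0.2637, 0.3345]
ee_rot: [0.997, 0.072, 0.021, -0.005]
force: [-0.1, 0.4, -0.6]
gripper_width: 0.801
```

Run:
```python
from h import *
s=eyes.snapshot("side")
crop(s,260,180,360,310,5.5,"pics/r2.png")
st()
```

```text
14.83 [ 0.4951 -0.2636  0.3345] F [ 0.28 -0.05  0.82] z [ 0.041  0.014 -0.999] yaw 8.23 grasp [ 0.5015 -0.2615  0.1797] w 0.799
```

View pics/r2.png

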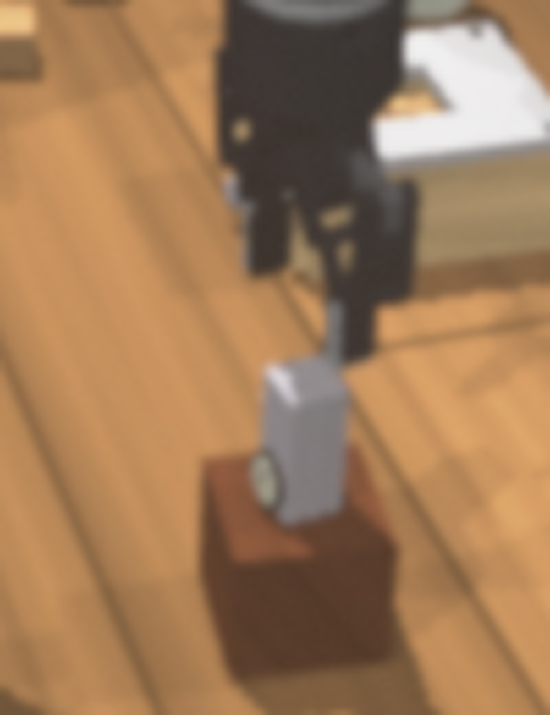

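Call:
move_arm:
  steps: [-0.001, -0.0065, 0, -0.4, 80, 0, 0, 0, 0, 80, 0, 0, -0.015, 0, 80, 0, 0, -0.015, 0, 80, 0, 0, -0.01, 0, 80, 0, 0, 0, 0, 80, 0, 0, 0, 0, 80]

```text
time: 15.42
tool_pos: [0.4945, -0.2719, 0.295]
ee_rot: [0.997, 0.067, 0.023, -0.004]
force: [0.1, -0.4, 0.0]
gripper_width: 0.801
```

Run:
```python
from h import *
s=eyes.snapshot("side")
crop(s,260,180,360,310,5.5,"pics/s2.png")
st()
```

```text
15.47 [ 0.4944 -0.2718  0.295 ] F [ 0.11 -0.72 -0.32] z [ 0.046  0.011 -0.999] yaw 7.73 grasp [ 0.5015 -0.2701  0.1402] w 0.801
```

View pics/s2.png

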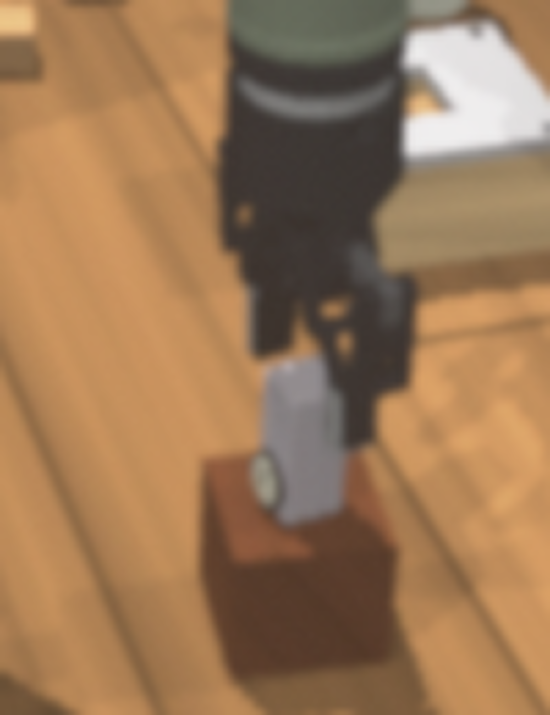

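Run:
```python
from h import *
for p in((.5015,-.310,.125),(.5015,-.236,.125),(.50,-.269,.14),(.5015,-.2701,.1402)):
    u,v=proj("side",p);print(p,round((u-260)*5.5),round((v-180)*5.5))
```

```text
(0.5015, -0.31, 0.125) 341 460
(0.5015, -0.236, 0.125) 283 362
(0.5, -0.269, 0.14) 307 377
(0.5015, -0.2701, 0.1402) 311 378
```

Call:
move_arm:
  steps: [-0.001, 0.001, -0.008, 0, 80, 0, 0, -0.008, 0, 80, 0, 0, 0, 0, 80, 0, 0, 0, 0, 70, 0, 0, 0, 0, 50, 0, 0, 0, 0, 20, 0, 0, 0, 0, 10, 0, 0, 0, 0, 10, 0, 0, 0, 0, 10]
  grip_force: 60

```text
time: 16.22
tool_pos: [0.4939, -0.2709, 0.2796]
ee_rot: [0.997, 0.068, 0.025, -0.003]
force: [-0.1, 0.1, -1.6]
gripper_width: 0.341
```

Run:
```python
from h import *
s=eyes.snapshot("side")
crop(s,260,180,360,310,5.5,"pics/u2.png")
st()
```

```text
16.27 [ 0.4939 -0.2709  0.2796] F [-0.83  0.39 -1.43] z [ 0.049  0.009 -0.999] yaw 7.75 grasp [ 0.5016 -0.2694  0.1248] w 0.344
```

View pics/u2.png

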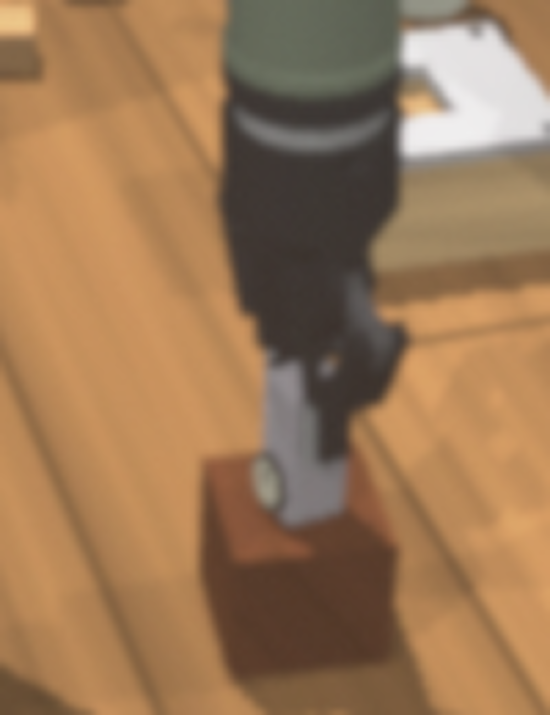

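Call:
move_arm:
  steps: [0, 0, 0.005, 0, 10, 0, 0, 0.015, 0, 10, 0, 0, 0.02, 0, 10, 0, 0, 0.025, 0, 10, 0, 0, 0.025, 0, 10, 0, 0, 0.015, 0, 10, 0, 0, 0, 0, 10, 0, 0, 0, 0, 10]

```text
time: 16.93
tool_pos: [0.4922, -0.2702, 0.3871]
ee_rot: [0.997, 0.068, 0.022, -0.005]
force: [-1.1, -0.4, -3.4]
gripper_width: 0.343
```

Run:
```python
from h import *
s=eyes.snapshot("side")
crop(s,250,140,370,290,5,"pics/v2.png")
st()
```

```text
16.98 [ 0.4923 -0.2703  0.387 ] F [ 0.95  0.4  -2.  ] z [ 0.043  0.012 -0.999] yaw 7.74 grasp [ 0.4989 -0.2684  0.2322] w 0.34
```

View pics/v2.png

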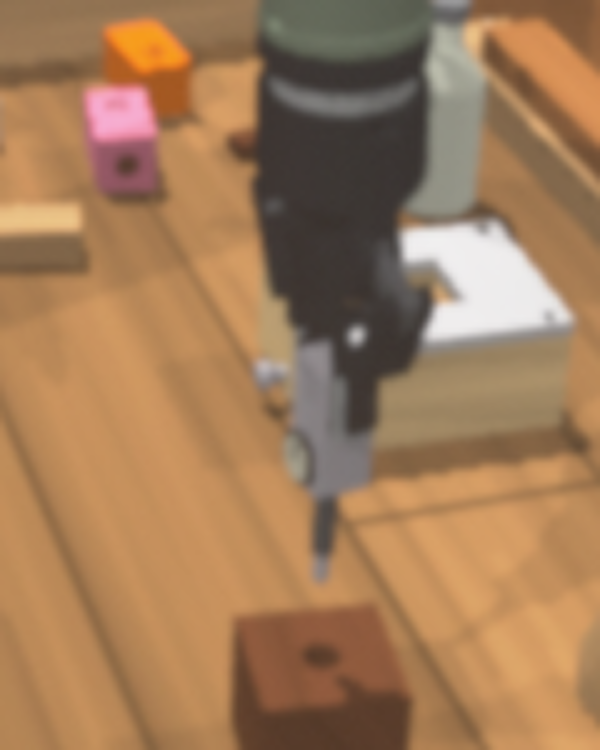

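Call:
move_arm:
  steps: [0.007, 0.013, 0, 0, 10, 0.0145, 0.026, 0, 0, 10, 0.0145, 0.026, 0, 0, 10, 0.0145, 0.026, 0, 0, 10, 0.0145, 0.026, 0, 0, 10, 0.0145, 0.026, 0, 0, 10, 0.0145, 0.026, 0, 0, 10, 0.0145, 0.026, 0, 0, 10, 0.0145, 0.026, 0, 0, 10, 0.0145, 0.026, 0, 0, 10, 0.0145, 0.026, 0, 0, 10, 0.007, 0.013, 0, 0, 10, 0, 0, 0, 0, 10, 0, 0, 0, 0, 10]

```text
time: 18.15
tool_pos: [0.6522, 0.0299, 0.3603]
ee_rot: [0.998, 0.065, -0.0, -0.008]
force: [-0.4, 0.5, -2.6]
gripper_width: 0.339
```

```bash
cat >> h.py <<'E'
# gauge in tool, from grasp
Rg=R.from_quat([0.997,0.068,0.025,-0.003]); tg=Rg.inv().apply(np.array([.5,-.269,.008])-[.4939,-.2709,.2796]); zg=Rg.inv().apply([0,0,1.])
def tip():
    o=telemetry.observe();m=R.from_quat(o["ee_rot"]);t=o["tool_pos"]+m.apply(tg);print("tip",t.round(4),"gauge z",m.apply(zg).round(3));return t
E
python3 - <<'E'
from h import *
s=eyes.snapshot("side");t=eyes.snapshot("top")
crop(s,280,120,390,240,6,"pics/w2.png")
crop(t,222,110,312,230,5,"pics/w1.png")
st();tip()
E
```

```text
18.25 [0.6518 0.0289 0.3607] F [ 0.09  0.3  -3.17] z [-0.001  0.017 -1.   ] yaw 7.4 grasp [0.6516 0.0315 0.2057] w 0.343
tip [0.6441 0.0329 0.0892] gauge z [ 0.051 -0.008  0.999]
```

View pics/w2.png

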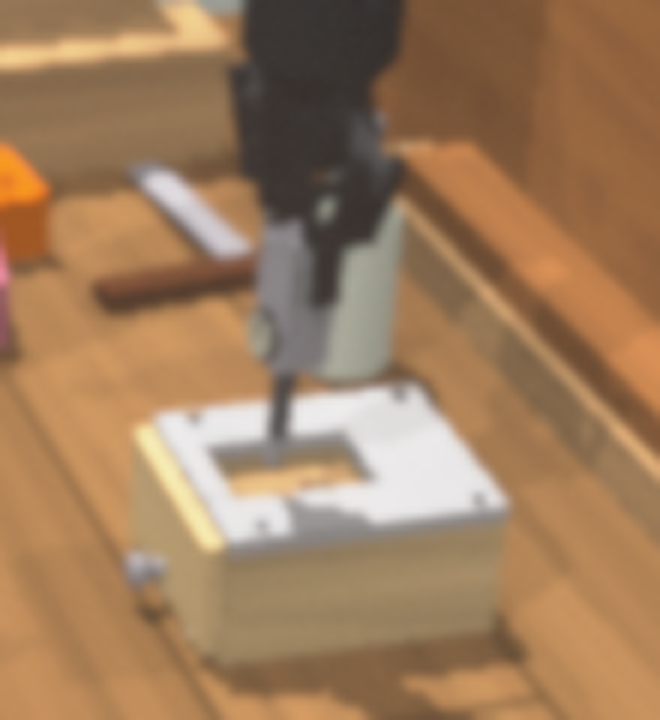

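View pics/w1.png

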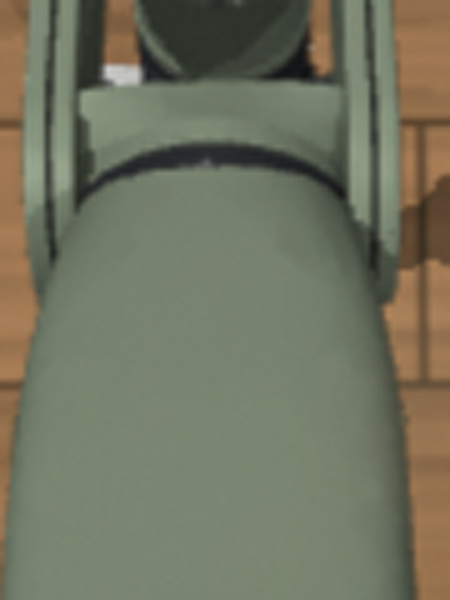

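Call:
move_arm:
  steps: [0.003, 0.002, 0.002, 0, 10, 0.004, 0.0025, 0.001, 0, 10, 0.004, 0.0025, 0, 0, 10, 0.004, 0.0025, 0, 0, 10, 0.004, 0.0025, 0, 0, 10, 0.004, 0.0025, 0, 0, 10, 0.003, 0.002, 0, 0, 10, 0, 0, 0, 0, 10, 0, 0, 0, 0, 10]

```text
time: 19.0
tool_pos: [0.6795, 0.0415, 0.3652]
ee_rot: [0.998, 0.061, 0.001, -0.008]
force: [0.7, 0.5, -2.1]
gripper_width: 0.342
```

Run:
```python
from h import *
s=eyes.snapshot("side")
crop(s,310,175,360,225,14,"pics/x2.png")
st();t=tip()
u,v=proj("side",t);print("tip pred",(u-310)*14,(v-175)*14)
for m in((.677,.0525,.059),(.678,.055,.059)):
    u,v=proj("side",m);print("mark pred",(u-310)*14,(v-175)*14)
```

```text
19.05 [0.6794 0.0416 0.3651] F [-0.27 -0.16 -2.98] z [ 0.     0.016 -1.   ] yaw 7.02 grasp [0.6794 0.044  0.2101] w 0.346
tip [0.6721 0.0453 0.0936] gauge z [ 0.049 -0.007  0.999]
tip pred 311.3978898190585 259.16494079365833
mark pred 308.32673928090696 374.3075304793829
mark pred 308.33042202556135 368.2171285824737
```

View pics/x2.png

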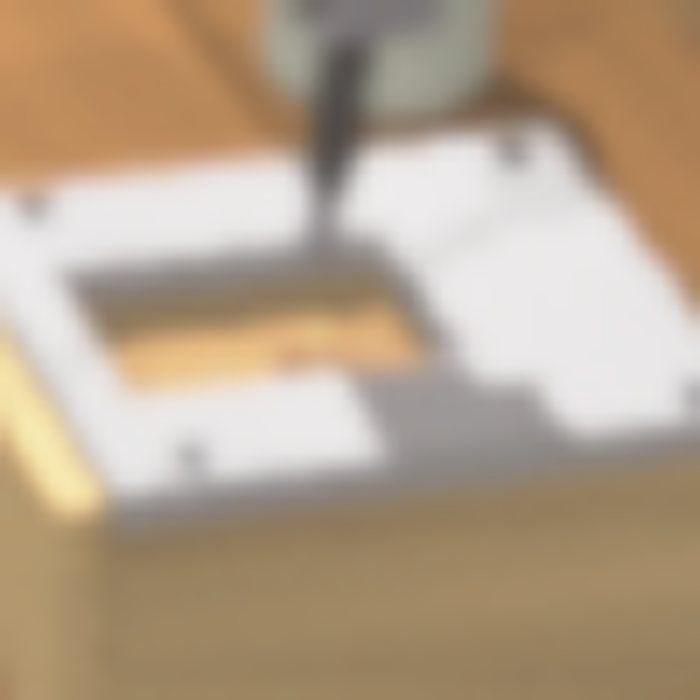

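Call:
move_arm:
  steps: [0.0015, 0.003, 0, 0, 10, 0.0015, 0.0035, 0, 0, 10, 0, 0, 0, 0, 10, 0, 0, -0.005, 0, 10, 0, 0, -0.006, 0, 10, 0, 0, 0, 0, 10, 0, 0, 0, 0, 10]

```text
time: 19.63
tool_pos: [0.6821, 0.0489, 0.3527]
ee_rot: [0.998, 0.061, -0.0, -0.008]
force: [-0.6, -0.5, -3.3]
gripper_width: 0.34
```

Run:
```python
from h import *
s=eyes.snapshot("side")
crop(s,310,175,360,225,14,"pics/y2.png")
st();t=tip()
u,v=proj("side",t);print("tip pred",(u-310)*14,(v-175)*14)
```

```text
19.68 [0.682  0.0489 0.3525] F [-0.33  0.21 -2.57] z [-0.002  0.016 -1.   ] yaw 7.03 grasp [0.6817 0.0513 0.1975] w 0.341
tip [0.6741 0.0526 0.081 ] gauge z [ 0.051 -0.007  0.999]
tip pred 303.5467214118122 291.2595937501601
```

View pics/y2.png

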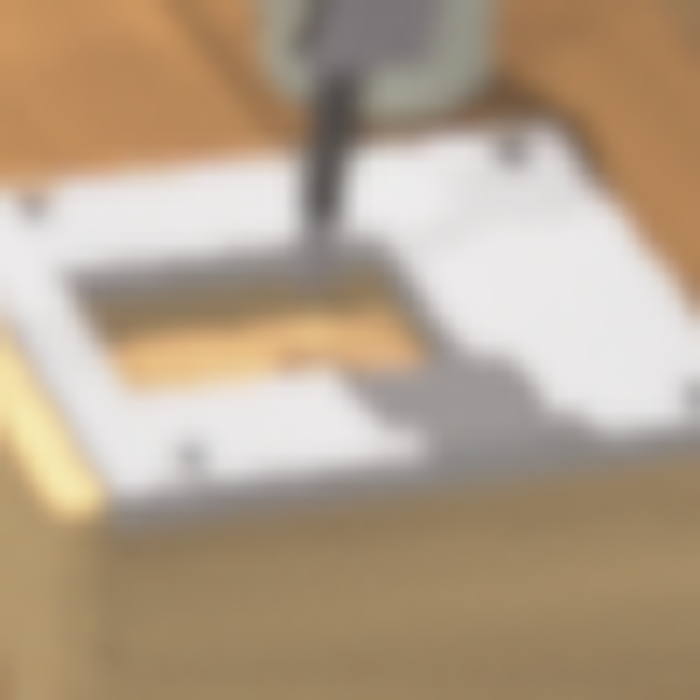

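Call:
move_arm:
  steps: [0, -0.0005, -0.004, 0, 10, 0, -0.0005, -0.005, 0, 10, 0, 0, -0.005, 0, 10, 0, 0, 0, 0, 10, 0, 0, 0, 0, 10]

```text
time: 20.1
tool_pos: [0.6819, 0.0475, 0.3369]
ee_rot: [0.998, 0.061, -0.001, -0.008]
force: [0.9, -0.8, -2.9]
gripper_width: 0.34
```

Run:
```python
from h import *
s=eyes.snapshot("side")
crop(s,310,175,360,225,14,"pics/z2.png")
st();t=tip()
u,v=proj("side",t);print("tip pred",(u-310)*14,(v-175)*14)
```

```text
20.15 [0.6818 0.0474 0.3367] F [-0.53  0.22 -3.48] z [-0.003  0.015 -1.   ] yaw 7.01 grasp [0.6815 0.0498 0.1817] w 0.34
tip [0.6738 0.0511 0.0652] gauge z [ 0.052 -0.007  0.999]
tip pred 299.4618992070631 355.7843682279737
```

View pics/z2.png

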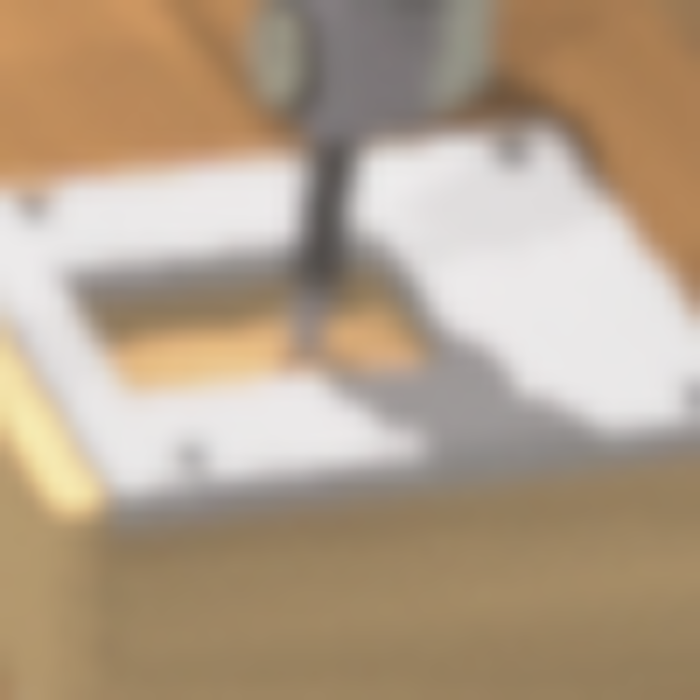

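Call:
move_arm:
  steps: [0.001, 0.0005, -0.003, 0, 10, 0, 0, -0.002, 0, 10, 0, 0, -0.001, 0, 10, 0, 0, 0, 0, 10]

```text
time: 20.48
tool_pos: [0.6831, 0.048, 0.3305]
ee_rot: [0.998, 0.061, -0.0, -0.008]
force: [-0.9, 0.4, -2.4]
gripper_width: 0.344
```

Run:
```python
from h import *
st();t=tip()
```

```text
20.48 [0.6831 0.048  0.3305] F [-0.86  0.42 -2.43] z [-0.002  0.015 -1.   ] yaw 7.01 grasp [0.6829 0.0504 0.1755] w 0.344
tip [0.6754 0.0516 0.059 ] gauge z [ 0.051 -0.007  0.999]
```

Call:
move_arm:
  steps: [0, 0, -0.001, 0, 10, 0, 0, -0.001, 0, 10, 0, 0, 0, 0, 10]

```text
time: 20.73
tool_pos: [0.6831, 0.048, 0.3292]
ee_rot: [0.998, 0.061, 0.0, -0.008]
force: [-0.5, 0.3, -1.5]
gripper_width: 0.343
```

Run:
```python
from h import *
st();t=tip()
```

```text
20.73 [0.6831 0.048  0.3292] F [-0.49  0.32 -1.45] z [-0.001  0.015 -1.   ] yaw 7.02 grasp [0.683  0.0504 0.1742] w 0.343
tip [0.6756 0.0517 0.0576] gauge z [ 0.05  -0.007  0.999]
```

Call:
move_arm:
  steps: [0, 0, -0.001, 0, 10, 0, 0, -0.001, 0, 10, 0, 0, -0.001, 0, 10, 0, 0, 0, 0, 10, 0, 0, 0, 0, 10]

```text
time: 21.15
tool_pos: [0.6829, 0.0481, 0.3277]
ee_rot: [0.998, 0.061, 0.001, -0.008]
force: [-1.1, 0.7, 0.3]
gripper_width: 0.344
```

Run:
```python
from h import *
s=eyes.snapshot("side")
st();t=tip()
crop(s,310,175,360,225,14,"pics/aa2.png")
for i in range(3): eyes.snapshot("side"); st()
```

```text
21.2 [0.6829 0.0481 0.3277] F [-0.93  0.87 -0.74] z [ 0.     0.016 -1.   ] yaw 7.02 grasp [0.6829 0.0505 0.1727] w 0.346
tip [0.6756 0.0518 0.0561] gauge z [ 0.049 -0.007  0.999]
21.25 [0.6829 0.0481 0.3276] F [-1.    0.4   0.13] z [ 0.     0.016 -1.   ] yaw 7.02 grasp [0.683  0.0505 0.1727] w 0.346
21.3 [0.6829 0.0481 0.3276] F [-1.03  0.52  0.46] z [ 0.     0.016 -1.   ] yaw 7.02 grasp [0.683  0.0505 0.1726] w 0.343
21.35 [0.6829 0.0481 0.3276] F [-0.86 -0.67  0.8 ] z [ 0.     0.016 -1.   ] yaw 7.02 grasp [0.683  0.0505 0.1726] w 0.343
```

View pics/aa2.png

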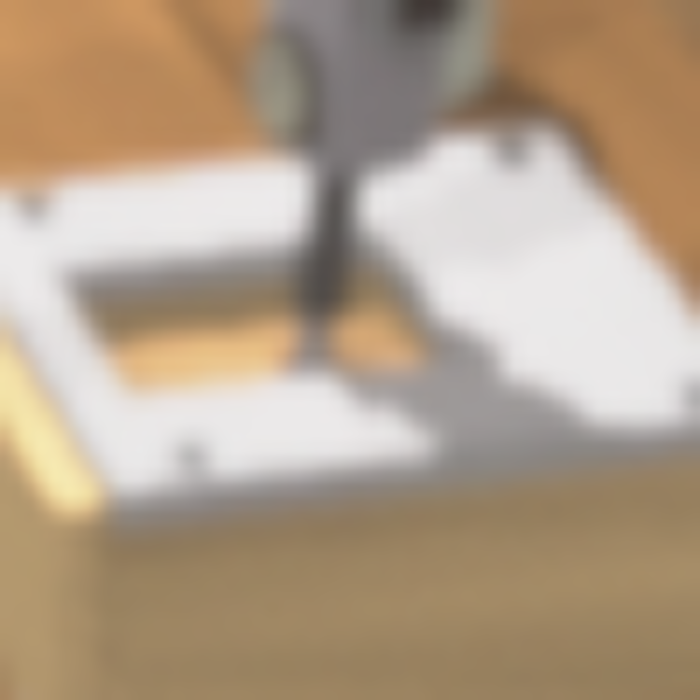

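Call:
move_arm:
  steps: [0, 0, -0.001, 0, 10, 0, 0, -0.001, 0, 10, 0, 0, -0.001, 0, 10, 0, 0, 0, 0, 10, 0, 0, 0, 0, 10, 0, 0, 0, 0, 10]

```text
time: 21.85
tool_pos: [0.6828, 0.0481, 0.3254]
ee_rot: [0.998, 0.061, 0.001, -0.008]
force: [-0.6, -0.4, 1.8]
gripper_width: 0.346
```

Run:
```python
from h import *
s=eyes.snapshot("side")
st();t=tip()
crop(s,300,120,370,220,8,"pics/bb2.png")
for i in range(6): eyes.snapshot("side"); st()
```

```text
21.9 [0.6828 0.0481 0.3255] F [-0.54 -0.41  2.27] z [ 0.001  0.016 -1.   ] yaw 7.01 grasp [0.683  0.0505 0.1705] w 0.346
tip [0.6757 0.0518 0.0539] gauge z [ 0.049 -0.007  0.999]
21.95 [0.6828 0.0481 0.3254] F [-1.87 -0.4   1.8 ] z [ 0.001  0.016 -1.   ] yaw 7.02 grasp [0.683  0.0506 0.1704] w 0.343
22.0 [0.6828 0.0481 0.3254] F [-1.45 -0.38  2.34] z [ 0.001  0.016 -1.   ] yaw 7.02 grasp [0.6829 0.0506 0.1704] w 0.342
22.05 [0.6828 0.0481 0.3253] F [-0.74  0.38  2.53] z [ 0.001  0.016 -1.   ] yaw 7.02 grasp [0.6829 0.0506 0.1703] w 0.348
22.1 [0.6828 0.0481 0.3253] F [-0.98 -0.54  2.18] z [ 0.001  0.016 -1.   ] yaw 7.02 grasp [0.6829 0.0505 0.1704] w 0.346
22.15 [0.6828 0.0481 0.3253] F [-1.57  0.46  2.21] z [ 0.001  0.016 -1.   ] yaw 7.01 grasp [0.6829 0.0505 0.1703] w 0.341
22.2 [0.6828 0.0481 0.3253] F [-1.18  0.69  2.44] z [ 0.001  0.016 -1.   ] yaw 7.01 grasp [0.6829 0.0505 0.1703] w 0.345
```

View pics/bb2.png

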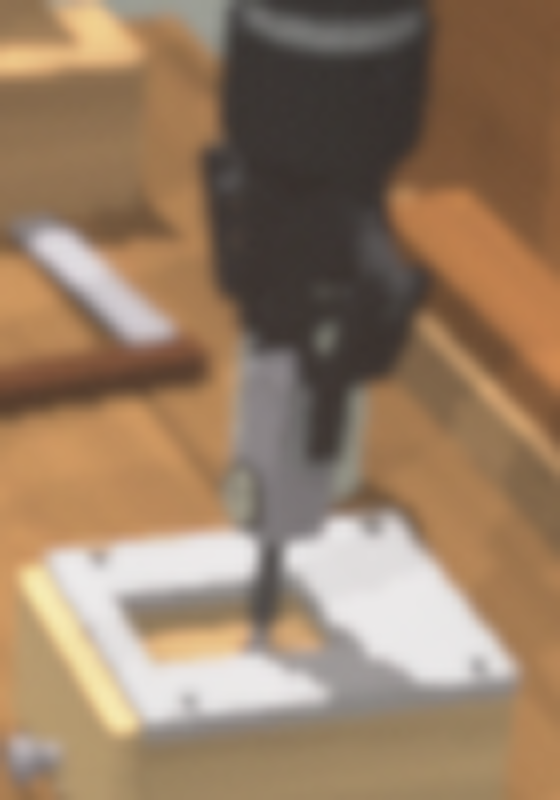

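Run:
```python
from h import *
ticket.hand_in(); st(); tip()
```

```text
the job is handed in; nothing more can be done
the job is handed in; nothing more can be done
```

I handed the job in at about 22 s, with the gauge still held on the block's inked ring and every check inside its limits. No verdict was reported.

**What was done**
- I laid the pine block, ring up, in the open drawer's seat and let go of it. In the images it sat within about 2 mm of the seat's centre.
- I pushed the drawer shut on the panel above the knob until it met the stop, at about 6 N. The top view then showed the panel against the jig and the ring in the window.
- I lifted the gauge from its stand and lowered it through the window onto the ring.

**Last checks before hand-in**

| Check | Result | Limit |
|---|---|---|
| Force on the block | about 5 N, steady | 1.5 to 9 N |
| Plunger pushed in | about 5 mm | 2 to 8 mm |
| Tip from the ring's centre | about 1–3 mm | 8 mm |
| Gauge lean from vertical | 0.05 rad | 0.10 rad |

- **Lean:** the gauge was not perfectly upright, because the tool's tilt changed while I carried it and I could not command tilt to correct it.
- **Camera disagreement:** during the descent the side camera put the tip 2–3 mm from where I calculated it. That is within the calibration and image blur.
- **Camera coverage:** the arm blocked the top view during the final pressing, so the last position check came from the side view and the robot's own readings. In that view the gauge did not appear to touch the jig.

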